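Refill the gift-card holder from the till

TASK

Refill the empty pocket of the gift-card holder with the pack of cards kept in the till: lift the note clip that holds it until it stays up by itself, take the pack out and lay it flat, right down in the empty pocket, without dropping it. Then fold that clip fully down onto the empty compartment floor so that the drawer can be shut, and leave everything else in the till, the holder and on the counter as it is.

Things in the scene. Friction and masses are not known exactly. Their poses are not given: they have to be found in the camera images.
- till: Open cash drawer, fixed; its case (400 x 430 mm, 106 mm high) stands behind it from x = 0.145. Origin at table level in the drawer's middle; x points from the cashier to the case, y left, z up. Front panel 85 mm high at x = -0.175. Coin cups in front; behind them four note compartments at y = -0.144, -0.048, 0.048, 0.144, each with a like grey sprung clip.
- compartment (a point): Middle of the bare floor, 20 mm above the table, of the note compartment that holds the card pack (any but the leftmost). Axes as the till's. It is 92 mm wide (y) and 173 mm long (x). The dividers beside it stand 20 mm over the floor in the front part, 36 mm from 8 mm behind this point to the rear; the notched front wall is 20 mm high.
- clip_hinge (a point): Hinge line of the clip that holds the card pack, at the rear of its compartment, 40 mm above the insert's floor. Its axes are parallel to the till's: the clip's arm reaches from here towards -x, y is the hinge line.
- clip_arm (a joint): Angle of that clip's arm, rad: 0 = down, foot on the bare floor; about 0.2 with the pack under it; 1.85 = stop, fully up. The spring presses it down below about 1.1 (the hold-open point; about 1.4 N at the tab when down) and holds it up against the stop above that; let go, it springs to the side it is on.
- clip_tab (a point): Point on the upturned finger tab at the end of that clip's arm, 11 mm below the tab's top edge. Tab: 22 mm wide (y), 6 thick, 30 high, upright when the arm lies on the pack, top 78 mm above the table; arm: a bar 18 mm wide. At joint angle a this point is at x = -0.118 cos(a - 0.136), z = 0.118 sin(a - 0.136) from the hinge. Fully up, the tab points level to +x, 175 mm above the table.
- pack_center (a point): Centre of the card pack in the till: a white banded stack of plastic cards, 54 (x) x 86 (y) x 24 mm (z), about 0.15 kg, flat on the compartment floor under the clip, long side across the compartment. The fingers have 25 mm or more in front of and behind it (along x), but only a few mm at its ends. Same either way round.
- pocket_seat (a point): Where the pack's centre lies when fully home in the empty pocket, 22 mm above the table. The pocket is 94 (its x) x 62 mm (its y) inside, floor 10 mm above the table, with a lip 9 mm high that is open for 58 mm in the middle of each long side. The pack's long side goes along x. Three like pockets stand in a row along x, 107 mm apart; any one may be the empty one.
- pack_b_center (a point): Centre of a like pack, already in a filled pocket: leave it.
- pack_c_center (a point): Centre of a like pack, already in the other filled pocket: leave it.
- clip_b_arm (a joint): Angle of the clip that holds a small carton of staples in another compartment: leave it.
- clip_c_arm (a joint): Angle of the clip on an empty compartment, 0 = down: leave it.
- clip_d_arm (a joint): Angle of the clip on the leftmost compartment, empty, 0 = down: leave it.
- staples: Carton of staples 62 x 38 x 24 mm in the till under its own clip, origin under its centre: leave it.
- pack: The card pack that is to be moved, as a body; origin in the middle of its underside, axes as for its centre point.
- terminal: Card payment terminal lying on the counter, 165 x 78 x 25 mm: leave it.
- stapler: Stapler, 130 x 36 x 52 mm: leave it.
- receipt_roll: Roll of receipt paper standing on end, 72 mm across, 80 mm high: leave it.
- sanitiser: Small bottle of hand sanitiser, 48 mm across, 90 mm high: leave it.
- divider: Grey customer divider bar, 380 x 45 x 36 mm: leave it.
- calculator: Pocket calculator, 140 x 85 x 16 mm: leave it.

How it is judged:
By the outcome, as a careful person would: the job done as asked, in the order asked, and still so for the second after the job is handed in, with the robot touching nothing.
It also fails if it takes over 72 s, if anything falls off the work surface, if the arm or the gripper's body presses on something with over 40 N, if the wrist force passes 120 N, or if a joint passes its speed limit or range.

ROBOT

A 6-joint arm with a two-finger parallel gripper is mounted at the origin on the work surface. World frame = base frame: x ahead of the robot, y to its left, z up, the work surface at z = 0. Lengths are in mm, angles in rad, forces in N, time in s.
With the tool pointing down it reaches from about 300 to 850 mm from the base axis. Payload 4.2 kg.
Tool frame: the origin (TCP) lies where the fingers leave the gripper's body, on its centre line; the fingertips stand 78 mm ahead of it and the grasp point (between the pads) lies 60 mm ahead of it; z points along the fingers, x is the direction in which the jaws open and shut, and the axes are right-handed (so a half turn about z gives the same grasp; the last joint's range is limited). The gripper opens to 91 mm and grips with 3 to 60 N. Pads are 32 mm wide; open, the fingers measure 118 mm over their backs; the gripper's body (76 mm by 178 mm) begins 60 mm behind the grasp point.
Start: joints at [1.26, 0.32, 1.565, -0, 1.257, -0.02], TCP at [164.863, 550.868, 292.276] pointing down, gripper open.
Joint ranges: [-3.11, 3.11], [-0.84, 2.01], [0.21, 2.61], [-1.34, 4.49], [0.05, 2.63], [-2.56, 2.56]. Speed limits (rad/s): [2.57, 2.57, 3.14, 3.14, 3.14, 3.14].

INTERFACE

Orientations are given as a rotation vector (axis times angle).
In Python, from cell import monitor, vision, workorder gives the robot as it stands.
- The arm moves only by the tool jog_arm, never from a script. Its argument "commands" is a list of rows, each an object of numbers: "x", "y", "z": the shift along the tool's x, y, z normalised to -1 to 1, where 1 is 12 cm; "ax", "ay", "az": the turn, a rotation vector about the tool's x, y, z normalised to -1 to 1, where 1 is 0.12 rad. A call has exactly 5 rows; each row shifts and turns the pose as measured when the row begins, along the tool's axes as they then stand; what a row does not reach is not made up. A row lasts 1/10 s, in which the tool goes at most 50 mm and 8.59 degrees, less where a joint would pass 70% of its speed; a pose out of reach is approached as far as the arm can. A call with a number of a shift or a turn outside -1 to 1 is refused whole. A call with a gripper value outside its range is refused whole. "claw" is the opening, from 0 (shut) to 1 (fully open), set as the call begins (left out, the last holds). The fingers move at their own pace and stop on an object; the grip force is fixed at half the most. Time passes only in rows, so rows that do not move let the fingers close, or fill a call up. It gives the time, the measured TCP pose, the force and the opening at its end, in the units of the state.
- monitor.read_state(): the state, without advancing time (a new reading comes with each control period).
- vision.get_image(name): name is "side" or "top" or "wrist"; returns (picture, depth): 400x640x3 uint8, red, green, blue; 400x640 float32, mm along the optical axis (not along the pixel's ray), 0 where there is no reading.
- vision.camera_info(name): a dict with "camera_matrix" (3x3 intrinsics, pixels), "pose" (4x4, takes a point from camera to world coordinates); the wrist camera has in their place "T_tool_cam" (4x4, takes a point from camera to tool coordinates, whose origin is the TCP and whose axes are the tool frame's). Camera axes: x right, y down, z forward; pixel columns grow to the right and rows downward; lengths in mm; the calibration is good to about 2 mm. A picture is of the moment at which its call begins: read the wrist's pose just before it. camera_info takes no time and is no camera call.
- workorder.sign_off(): hands the job in, once; it reports no verdict.
The state is a dict: "t": time; "joints": joint angles; "qvel": joint speeds; "joint_torque": joint torques, N m; "ee_pos": TCP position; "tcp_rot": TCP orientation; "contact_force": force on the tool from outside, world axes, zero at the start; "moment": the same for the moment, N m; "finger_gap": opening from 0.0 (shut) to 1.0 (fully open).
Only numpy, scipy, OpenCV 4.12 (cv2) and the standard library are available. Lean on these libraries where they do the work, as an engineer would, in place of code of your own. Each camera call takes 0.05 s, during which the arm holds its last target. There are 200 camera calls.

## Working session

There is one attempt and no reset: what is moved stays moved. The work goes in short steps, Python scripts to look and compute and a tool call to move; the robot and the scene stay as the last step left them, time stands still between calls to the robot, and variables do not carry over. Pictures are saved under pics/ and viewed, about 8 in all and at most 12, crops included, and the job is handed in when it is done.

Besides the shell and the picture viewer there is one more tool, called as name(argument=value, ...) on one line, values as JSON. jog_arm: Moves the arm, as the interface text tells. Its arguments: {"type":"object","properties":{"commands":{"type":"array","items":{"type":"object","properties":{"x":{"type":"number"},"y":{"type":"number"},"z":{"type":"number"},"ax":{"type":"number"},"ay":{"type":"number"},"az":{"type":"number"}}}},"claw":{"type":"number"}},"required":["commands"]}

```bash
mkdir -p pics; cat > h.py <<'E'
import numpy as np,cv2
from cell import monitor,vision,workorder
from scipy.spatial.transform import Rotation as R
def grab(n):
    s=monitor.read_state(); im,d=vision.get_image(n); ci=vision.camera_info(n)
    K=np.array(ci["camera_matrix"])
    if n=="wrist":
        T=np.eye(4);T[:3,:3]=R.from_rotvec(s["tcp_rot"]).as_matrix();T[:3,3]=s["ee_pos"];P=T@np.array(ci["T_tool_cam"])
    else: P=np.array(ci["pose"])
    v,u=np.mgrid[:400,:640]
    c=np.stack([(u-K[0,2])/K[0,0]*d,(v-K[1,2])/K[1,1]*d,d],-1)
    W=c@P[:3,:3].T+P[:3,3]; W[d==0]=np.nan
    return im,d,W,K,P
def save(n,im,s=1):
    cv2.imwrite("pics/"+n,cv2.resize(im[:,:,::-1],None,fx=s,fy=s))
E
python3 - <<'E'
from h import *
for n in("top","side"):
    im,d,W,K,P=grab(n); save(n+"1.png",im,1.25); np.savez("pics/"+n+"1",im=im,W=W); print(n,P.round(3),K)
s=monitor.read_state();print(s)
E
```

```text
top [[ 2.70000e-02 -9.86000e-01  1.67000e-01  3.04593e+02]
 [-1.00000e+00 -2.80000e-02 -6.00000e-03 -1.76810e+01]
 [ 1.10000e-02 -1.67000e-01 -9.86000e-01  1.73108e+03]
 [ 0.00000e+00  0.00000e+00  0.00000e+00  1.00000e+00]] [[509.08569286   0.         322.36282473]
 [  0.         509.08569286 197.62929402]
 [  0.           0.           1.        ]]
side [[ 7.310000e-01 -3.440000e-01  5.890000e-01 -5.742490e+02]
 [-6.820000e-01 -3.680000e-01  6.320000e-01 -1.260816e+03]
 [-1.000000e-03 -8.640000e-01 -5.040000e-01  1.056979e+03]
 [ 0.000000e+00  0.000000e+00  0.000000e+00  1.000000e+00]] [[486.05849123   0.         319.30796306]
 [  0.         486.05849123 199.76083878]
 [  0.           0.           1.        ]]
{'t': 0.1, 'joints': array([ 1.26002006e+00,  3.20173716e-01,  1.56550258e+00, -4.63680747e-05,
        1.25742699e+00, -2.00239261e-02]), 'qvel': array([-0.00030349, -0.00085639, -0.00263478,  0.00100095,  0.00025376,
        0.00145833]), 'joint_torque': array([ 7.52436381e-05, -4.13336992e+01, -2.32511955e+01,  7.29545695e-02,
        4.22681461e-02, -5.24919619e-05]), 'ee_pos': array([164.7616208 , 550.5520304 , 291.55658469]), 'tcp_rot': array([ 2.51907019e+00,  1.87567231e+00, -1.89045127e-03]), 'contact_force': array([0.09738081, 0.61021945, 0.57929985]), 'moment': array([ 0.03343285, -0.03294196,  0.02615513]), 'finger_gap': 0.9996815729283579}
```

View pics/top1.png

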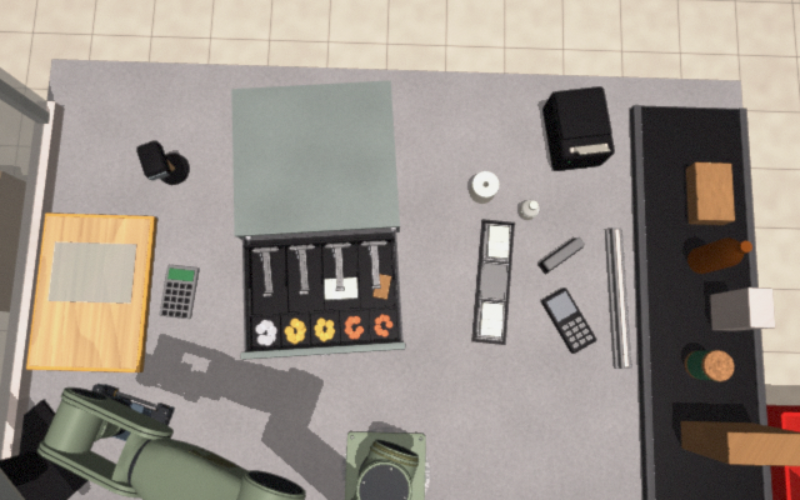

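View pics/side1.png

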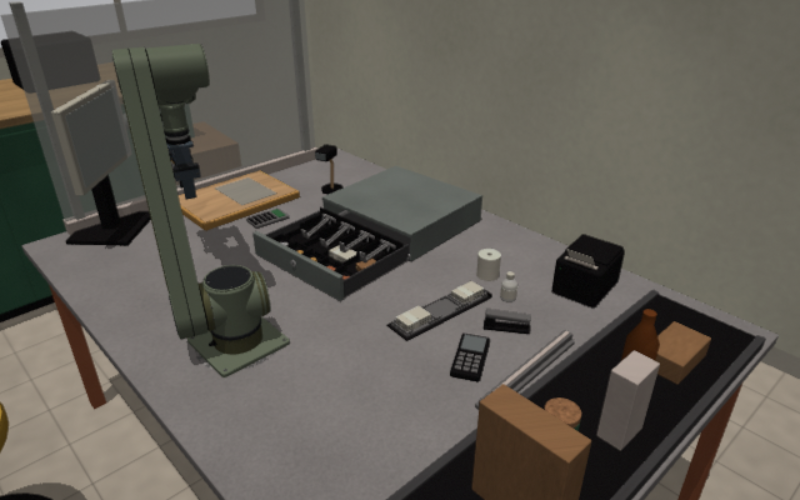

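The top view shows the pack under the third clip from the left (white, about (341,288)). The staples are under the right clip. The empty pocket is the middle one, about (493,281), between the white packs at (497,242) and (491,320).

```bash
python3 - <<'E'
from h import *
z=np.load("pics/top1.npz");im=z["im"].astype(int);W=z["W"]
white=(im.min(2)>170)&(im.max(2)-im.min(2)<30)
n,L,S,C=cv2.connectedComponentsWithStats(white.astype(np.uint8))
for i in range(1,n):
    if S[i,4]>60 and 150<C[i,0]<450:
        m=L==i; w=W[m]; r=cv2.minAreaRect(w[:,:2].astype(np.float32))
        print(C[i].round(),S[i,4],np.nanmedian(w,0).round(1),r)
def at(u,v): return W[int(v/1.25)-1:int(v/1.25)+2,int(u/1.25)-1:int(u/1.25)+2].reshape(-1,3).mean(0).round(1)
for p in [(234,92),(388,85),(238,232),(396,228),(250,352),(402,344),(493,281),(339,250),(340,285),(333,288),(267,270),(304,270)]: print(p,at(*p))
# front panel top
m=(W[...,2]>76)&(W[...,2]<92)&(W[...,0]>300)&(W[...,0]<480)&(W[...,1]>-150)&(W[...,1]<330)
w=W[m];print(len(w)); print(cv2.minAreaRect(w[:,:2].astype(np.float32)), cv2.fitLine(w[:,:2].astype(np.float32),cv2.DIST_HUBER,0,.01,.01).ravel())
# case top
m=(W[...,2]>98)&(W[...,2]<114)&(W[...,0]>600)&(W[...,0]<1150)&(W[...,1]>-180)&(W[...,1]<350)
w=W[m];print(len(w),cv2.minAreaRect(w[:,:2].astype(np.float32)))
save("crop1.png",z["im"][170:295,180:420],3.3)
E
```

```text
[366.  26.] 160 [1633.2 -227.3 -750.2] ((1648.017822265625, -232.6739044189453), (162.62416076660156, 121.59241485595703), 35.87254333496094)
[272.  25.] 110 [1626.5  262.1 -749.9] ((1651.578369140625, 245.1816864013672), (89.00419616699219, 125.4049072265625), 84.82344818115234)
[371.  65.] 308 [1087.1 -202.    -2.1] ((1290.1044921875, -235.65267944335938), (81.3643569946289, 561.6610717773438), 78.203369140625)
[262.  59.] 115 [ 1.0978e+03  2.0200e+02 -6.0000e-01] ((1270.413330078125, 266.83685302734375), (433.6919250488281, 82.52100372314453), 19.267358779907227)
[161. 176.] 6562 [6.203e+02 5.220e+02 3.000e-01] ((675.1990966796875, 538.2030029296875), (756.0763549804688, 126.316162109375), 18.376829147338867)
[393. 242.] 30579 [ 436.1 -257.8   -1.3] ((nan, nan), (0.0, 0.0), 0.0)
[399. 193.] 385 [ 615.1 -287.4   32.6] ((614.9428100585938, -287.3144226074219), (53.61753845214844, 85.92919921875), 87.75125122070312)
[273. 231.] 365 [473.8 130.2  42. ] ((475.6586608886719, 135.26382446289062), (52.885955810546875, 83.24833679199219), 5.2900872230529785)
[393. 255.] 429 [ 402.8 -268.5 
[... 602 characters left out ...]
.70004272460938, 83.31153106689453), 64.80562591552734)
(234, 92) [991.5 439.1 107. ]
(388, 85) [1022.9   26.   105.8]
(238, 232) [608.8 402.5 105.6]
(396, 228) [642.3  -5.2  47. ]
(250, 352) [302.9 356.6  75. ]
(402, 344) [332.1 -30.2  87.8]
(493, 281) [ 512.  -274.9    7.6]
(339, 250) [574.7 142.6  58.5]
(340, 285) [482.4 136.1  48.8]
(333, 288) [475.9 156.4  41.5]
(267, 270) [nan nan nan]
(304, 270) [520.5 235.1  42.4]
463
((387.48272705078125, 150.88552856445312), (167.04310607910156, 369.112060546875), 5.107302665710449) [ 7.1809851e-02 -9.9741834e-01  3.1499857e+02  1.3597594e+02]
11947 ((821.1482543945312, 183.96420288085938), (408.1275634765625, 367.7752380371094), 5.086318016052246)
```

View pics/crop1.png

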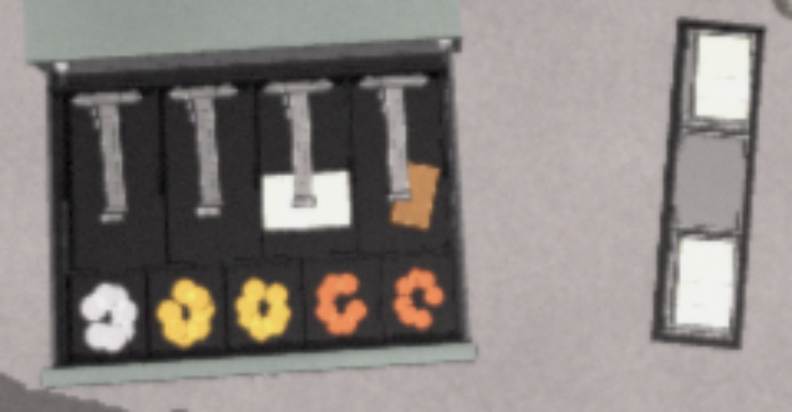

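Crop: the pack's clip tab is near crop (303,202), over the middle of the white pack (262–350, 172–230). The empty pocket is near (710,180). The till yaw is about +5.1° and the holder's about -5.1°. Next I bring the wrist camera over the pack, with the jaws along till y.

```bash
cat >> h.py <<'E'
def plan(tgt,yaw=None,n=5,tilt=None):
    """print n rows (tool units) from the present pose to tgt (tool down, jaw yaw deg)"""
    s=monitor.read_state(); p=np.array(s["ee_pos"]); r=R.from_rotvec(s["tcp_rot"])
    x=r.as_matrix()[:,0]; y0=np.degrees(np.arctan2(x[1],x[0]))
    if yaw is None: g=r
    else:
        yw=y0+((yaw-y0+90)%180-90); a=np.radians(yw/2)
        g=R.from_rotvec(np.pi*np.array([np.cos(a),np.sin(a),0]))
    dv=(r.inv()*g).as_rotvec()/n; dp=(np.array(tgt)-p)/n
    print("t",round(s["t"],2),"pos",p.round(1),"yaw",round(y0,1),"tilt z",r.as_matrix()[:,2].round(3),"gap",round(s["finger_gap"],3),"F",np.round(s["contact_force"],1),"q",s["joints"].round(2))
    for i in range(n):
        print([*(r.inv().apply(dp)/120).round(3),'|',*(dv/0.12).round(3)]); r=r*R.from_rotvec(dv)
E
python3 - <<'E'
from h import *
print(np.array(vision.camera_info("wrist")["T_tool_cam"]).round(3),vision.camera_info("wrist")["camera_matrix"])
plan([440,140,290],95.1,11)
E
```

```text
[[ 1.0000e+00  1.0000e-03  1.0000e-03  5.6000e-02]
 [-1.0000e-03  9.5900e-01  2.8300e-01 -8.0388e+01]
 [-0.0000e+00 -2.8300e-01  9.5900e-01 -9.3405e+01]
 [ 0.0000e+00  0.0000e+00  0.0000e+00  1.0000e+00]] [[318.52613487   0.         320.30949353]
 [  0.         318.52613487 197.80164457]
 [  0.           0.           1.        ]]
t 0.1 pos [164.8 550.6 291.6] yaw 73.3 tilt z [-0.    -0.001 -1.   ] gap 1.0 F [0.1 0.6 0.6] q [ 1.26  0.32  1.57 -0.    1.26 -0.02]
[np.float64(-0.238), np.float64(0.289), np.float64(0.002), '|', np.float64(-0.0), np.float64(0.001), np.float64(-0.288)]
[np.float64(-0.248), np.float64(0.281), np.float64(0.002), '|', np.float64(-0.0), np.float64(0.001), np.float64(-0.288)]
[np.float64(-0.258), np.float64(0.272), np.float64(0.001), '|', np.float64(-0.0), np.float64(0.001), np.float64(-0.288)]
[np.float64(-0.267), np.float64(0.263), np.float64(0.001), '|', np.float64(-0.0), np.float64(0.001), np.float64(-0.288)]
[np.float64(-0.276), np.float64(0.253), np.float64(0.001), '|', np.float64(-0.0), np.float64(0.001), np.float64(-0.288)]
[np.float64(-0.284), np.float64(0.244), np.float64(0.001), '|', np.float64(-0.0), np.float64(0.001), np.float64(-0.288)]
[np.float64(-0.293), np.float64(0.234), np.float64(0.001), '|', np.float64(-0.0), np.float64(0.001), np.float64(-0.288)]
[np.float64(-0.3), np.float64(0.224), np.float64(0.001), '|', np.float64(-0.0), np.float64(0.001), np.float64(-0.288)]
[np.float64(-0.308), np.float64(0.213), np.float64(0.001), '|', np.float64(-0.0), np.float64(0.001), np.float64(-0.288)]
[np.float64(-0.315), np.float64(0.202), np.float64(0.001), '|', np.float64(-0.0), np.float64(0.001), np.float64(-0.288)]
[np.float64(-0.322), np.float64(0.191), np.float64(0.001), '|', np.float64(-0.0), np.float64(0.001), np.float64(-0.288)]
```

jog_arm(commands=[{"x":-0.24,"y":0.29,"az":-0.29},{"x":-0.25,"y":0.28,"az":-0.29},{"x":-0.26,"y":0.27,"az":-0.29},{"x":-0.27,"y":0.26,"az":-0.29},{"x":-0.28,"y":0.25,"az":-0.29}], claw=0.5)

```text
$.commands[0]: bad value
```

jog_arm(commands=[{"x":-0.28,"y":0.24,"az":-0.29},{"x":-0.29,"y":0.23,"az":-0.29},{"x":-0.3,"y":0.22,"az":-0.29},{"x":-0.31,"y":0.21,"az":-0.29},{"x":-0.31,"y":0.2,"az":-0.29}])

```text
$.commands[0]: bad value
```

```bash
python3 - <<'E'
from h import *
plan([440,140,290],95.1,5)
E
```

```text
t 0.1 pos [164.8 550.6 291.6] yaw 73.3 tilt z [-0.    -0.001 -1.   ] gap 1.0 F [0.1 0.6 0.6] q [ 1.26  0.32  1.57 -0.    1.26 -0.02]
[np.float64(-0.524), np.float64(0.636), np.float64(0.003), '|', np.float64(-0.0), np.float64(0.002), np.float64(-0.633)]
[np.float64(-0.571), np.float64(0.594), np.float64(0.003), '|', np.float64(-0.0), np.float64(0.002), np.float64(-0.633)]
[np.float64(-0.614), np.float64(0.549), np.float64(0.003), '|', np.float64(-0.0), np.float64(0.002), np.float64(-0.633)]
[np.float64(-0.654), np.float64(0.501), np.float64(0.003), '|', np.float64(-0.0), np.float64(0.002), np.float64(-0.633)]
[np.float64(-0.69), np.float64(0.45), np.float64(0.003), '|', np.float64(-0.0), np.float64(0.002), np.float64(-0.633)]
```

All keys are needed in each row.

jog_arm(commands=[{"x":-0.24,"y":0.29,"z":0,"ax":0,"ay":0,"az":-0.29},{"x":-0.25,"y":0.28,"z":0,"ax":0,"ay":0,"az":-0.29},{"x":-0.26,"y":0.27,"z":0,"ax":0,"ay":0,"az":-0.29},{"x":-0.27,"y":0.26,"z":0,"ax":0,"ay":0,"az":-0.29},{"x":-0.28,"y":0.25,"z":0,"ax":0,"ay":0,"az":-0.29}], claw=0.5)

```text
t: 0.6
ee_pos: [290.3, 361.0, 288.4]
tcp_rot: [2.329, 2.107, -0.006]
contact_force: [1.0, -0.9, 0.1]
finger_gap: 0.594
```

jog_arm(commands=[{"x":-0.28,"y":0.24,"z":0,"ax":0,"ay":0,"az":-0.29},{"x":-0.29,"y":0.23,"z":0,"ax":0,"ay":0,"az":-0.29},{"x":-0.3,"y":0.22,"z":0,"ax":0,"ay":0,"az":-0.29},{"x":-0.31,"y":0.21,"z":0,"ax":0,"ay":0,"az":-0.29},{"x":-0.31,"y":0.2,"z":0,"ax":0,"ay":0,"az":-0.29}])

```text
t: 1.1
ee_pos: [420.2, 169.6, 287.8]
tcp_rot: [2.127, 2.312, -0.008]
contact_force: [0.1, -0.0, 0.0]
finger_gap: 0.496
```

```bash
sed -i 's/print(\[\*(r.inv().apply(dp)\/120).round(3),.*$/print(*(r.inv().apply(dp)\/120).round(3),"|",*(dv\/0.12).round(3)); r=r*R.from_rotvec(dv)/' h.py; python3 - <<'E'
from h import *
plan([440,140,290],95.1,5)
E
```

```text
t 1.1 pos [420.2 169.6 287.8] yaw 94.8 tilt z [-0.003 -0.004 -1.   ] gap 0.496 F [ 0.1 -0.   0. ] q [ 0.36  0.13  1.83 -0.    1.19 -1.29]
-0.052 0.029 -0.004 | -0.006 0.006 -0.01
-0.052 0.029 -0.004 | -0.006 0.006 -0.01
-0.052 0.029 -0.004 | -0.006 0.006 -0.01
-0.052 0.029 -0.004 | -0.006 0.006 -0.01
-0.052 0.029 -0.004 | -0.006 0.006 -0.01
```

Tracking is very good. Closing the rest, then the wrist picture.

jog_arm(commands=[{"x":-0.09,"y":0.05,"z":0,"ax":-0.01,"ay":0.01,"az":-0.02},{"x":-0.09,"y":0.05,"z":0,"ax":-0.01,"ay":0.01,"az":-0.02},{"x":-0.08,"y":0.05,"z":0,"ax":0,"ay":0,"az":-0.01},{"x":0,"y":0,"z":0,"ax":0,"ay":0,"az":0},{"x":0,"y":0,"z":0,"ax":0,"ay":0,"az":0}])

```text
t: 1.6
ee_pos: [443.4, 133.7, 286.4]
tcp_rot: [-2.13, -2.309, 0.007]
contact_force: [-0.0, -0.2, -0.1]
finger_gap: 0.501
```

```bash
python3 - <<'E'
from h import *
im,d,W,K,P=grab("wrist"); save("w1.png",im,1.25); np.savez("pics/w1",im=im,W=W,P=P,K=K)
plan([478,135,190],95.1,5)
white=(im.min(2)>150)&(np.abs(W[...,2]-44)<8)
n,L,S,C=cv2.connectedComponentsWithStats(white.astype(np.uint8))
for i in range(1,n):
    if S[i,4]>300: print(C[i],S[i],np.nanmedian(W[L==i],0).round(1),cv2.minAreaRect(W[L==i][:,:2].astype(np.float32)))
# profile of tab/arm: points above z 50 near pack
Rt=np.array([[np.cos(.089),np.sin(.089)],[-np.sin(.089),np.cos(.089)]])
q=(W[...,:2]-[478,135])@Rt.T
m=(np.abs(q[...,1])<25)&(q[...,0]>-60)&(q[...,0]<140)&(W[...,2]>50)
for a in range(-60,140,8):
    k=m&(q[...,0]>=a)&(q[...,0]<a+8)
    if k.sum()>5: print(a,k.sum(),"y",np.percentile(q[k][:,1],[3,50,97]).round(1),"z",np.percentile(W[k][:,2],[3,50,97]).round(1))
E
```

```text
t 1.65 pos [443.3 133.9 286.4] yaw 94.7 tilt z [-0.003 -0.003 -1.   ] gap 0.502 F [ 0.4 -0.3  0.3] q [ 0.27  0.15  1.81 -0.    1.19 -1.38]
-0.002 0.058 0.161 | -0.006 0.005 -0.013
-0.003 0.058 0.161 | -0.006 0.005 -0.013
-0.003 0.058 0.161 | -0.006 0.005 -0.013
-0.003 0.058 0.161 | -0.006 0.005 -0.013
-0.003 0.058 0.161 | -0.006 0.005 -0.013
[318.49476097 206.71021611] [ 280  185   78   47 3054] [470.2 132.3  43. ] ((474.3735046386719, 133.54539489746094), (54.88022994995117, 85.79119110107422), 4.391190052032471)
[486.68957346 240.04265403] [479 221  15  41 422] [496.5 329.2  41.3] ((497.5227966308594, 329.2823791503906), (44.96718978881836, 17.52053451538086), 4.429698467254639)
-60 7348 y [-24.1  -0.   23.8] z [298.7 318.8 330.7]
-52 1156 y [-24.1 -22.   25. ] z [212.7 254.2 299.5]
-44 576 y [-24.2 -21.   25. ] z [212.4 245.9 290.9]
-36 510 y [-24.2 -21.2  24.9] z [212.  264.3 281.1]
-28 447 y [-24.2 -21.   24.9] z [212.8 262.3 270.8]
-20 96 y [-24.2  -0.6  24.9] z [ 63.4 209.9 264.8]
-12 224 y [-10.2  -0.1  10. ] z [51.9 76.6 78.6]
4 109 y [-8.1  0.6  8.4] z [50.3 51.3 52.7]
12 117 y [-8.2 -0.4  8.3] z [51.1 52.8 55.7]
20 111 y [-8.3  0.6  8.3] z [51.9 54.2 57. ]
28 112 y [-8.4 -0.6  8.3] z [52.9 54.4 57.6]
36 110 y [-8.5  0.4  8.2] z [53.7 55.8 58.6]
44 108 y [-8.6 -0.7  8.2] z [54.9 56.9 59.8]
52 111 y [-8.7  0.3  8.2] z [55.4 57.5 60.6]
60 108 y [-8.7  0.3  8.2] z [56.3 58.3 61.4]
68 46 y [-8.9 -0.9  8.1] z [57.1 58.6 61.8]
100 81 y [-22.9  -1.2  22.3] z [65.2 66.9 68.7]
108 248 y [-23.2  -0.1  23.6] z [64.2 67.3 79.1]
116 548 y [-23.5  -0.1  23.3] z [62.4 76.  79.9]
```

View pics/w1.png

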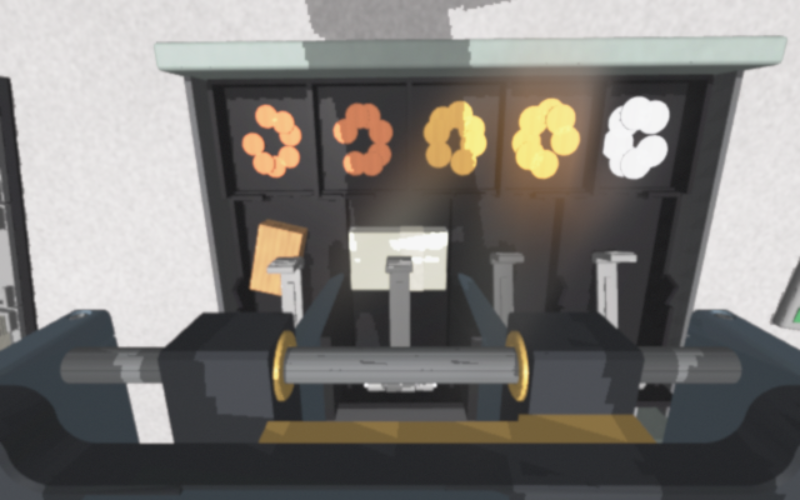

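Wrist view: the tab is at about (399,262), centred over the pack (350–447, 228–290). The clip arm runs down the picture from it. From the depth, the tab point is at about (470, 134, 67) and the pack centre at (474, 133.5). I'll descend and grip the tab across its width.

```bash
python3 - <<'E'
from h import *
plan([470.5,134.2,128],94.8,5)
z=np.load("pics/w1.npz");W=z["W"];m=(W[...,2]>62)&(W[...,2]<85)&(np.abs(W[...,0]-475)<30)&(np.abs(W[...,1]-135)<20)
print(W[m].mean(0),cv2.minAreaRect(W[m][:,:2].astype(np.float32)),np.percentile(W[m],[2,98],axis=0))
E
```

```text
t 1.65 pos [443.3 133.9 286.4] yaw 94.7 tilt z [-0.003 -0.003 -1.   ] gap 0.502 F [ 0.4 -0.3  0.3] q [ 0.27  0.15  1.81 -0.    1.19 -1.38]
-0.002 0.046 0.264 | -0.006 0.005 -0.004
-0.003 0.046 0.264 | -0.006 0.005 -0.004
-0.003 0.046 0.264 | -0.006 0.005 -0.004
-0.003 0.046 0.264 | -0.006 0.005 -0.004
-0.003 0.045 0.264 | -0.006 0.005 -0.004
[467.75858252 133.9627666   73.82430327] ((468.7509460449219, 133.9937286376953), (6.985890865325928, 20.796215057373047), 5.93160343170166) [[464.92673107 124.00133911  63.1661783 ]
 [472.22743385 144.08251069  78.6542564 ]]
```

jog_arm(commands=[{"x":0,"y":0.07,"z":0.3,"ax":-0.02,"ay":0.02,"az":-0.02},{"x":0,"y":0.07,"z":0.3,"ax":-0.01,"ay":0.01,"az":0},{"x":0,"y":0.07,"z":0.3,"ax":0,"ay":0,"az":0},{"x":0,"y":0,"z":0.2,"ax":0,"ay":0,"az":0},{"x":0,"y":0,"z":0.1,"ax":0,"ay":0,"az":0}])

```text
t: 2.15
ee_pos: [470.1, 140.9, 141.3]
tcp_rot: [2.117, 2.316, 0.016]
contact_force: [-0.5, -1.3, 0.2]
finger_gap: 0.499
```

```bash
python3 - <<'E'
from h import *
plan([469,134.1,128],94.8,2)
E
```

```text
t 2.15 pos [470.1 140.9 141.3] yaw 95.2 tilt z [ 0.009  0.005 -1.   ] gap 0.499 F [-0.5 -1.3  0.2] q [ 0.27  0.34  1.97  0.    0.82 -1.4 ]
-0.028 -0.008 0.055 | 0.041 -0.017 0.026
-0.028 -0.007 0.055 | 0.041 -0.017 0.026
```

jog_arm(commands=[{"x":-0.03,"y":-0.01,"z":0.05,"ax":0.04,"ay":-0.02,"az":0.02},{"x":-0.03,"y":-0.01,"z":0.05,"ax":0.04,"ay":-0.02,"az":0.02},{"x":0,"y":0,"z":0,"ax":0,"ay":0,"az":0},{"x":0,"y":0,"z":0,"ax":0,"ay":0,"az":0},{"x":0,"y":0,"z":0,"ax":0,"ay":0,"az":0}])

```text
t: 2.65
ee_pos: [467.4, 134.9, 128.6]
tcp_rot: [-2.121, -2.317, 0.003]
contact_force: [-0.1, 0.5, 0.4]
finger_gap: 0.501
```

```bash
python3 - <<'E'
from h import *
plan([469,134.1,128],94.8,1)
E
```

```text
t 2.65 pos [467.4 134.9 128.6] yaw 95.0 tilt z [-0.001 -0.001 -1.   ] gap 0.501 F [-0.1  0.5  0.4] q [ 0.26  0.36  1.99 -0.    0.8  -1.4 ]
-0.008 0.012 0.005 | -0.013 0.009 0.035
```

jog_arm(commands=[{"x":-0.01,"y":0.01,"z":0,"ax":0,"ay":0,"az":0.03},{"x":0,"y":0,"z":0,"ax":0,"ay":0,"az":0},{"x":0,"y":0,"z":0,"ax":0,"ay":0,"az":0},{"x":0,"y":0,"z":0,"ax":0,"ay":0,"az":0},{"x":0,"y":0,"z":0,"ax":0,"ay":0,"az":0}], claw=0)

```text
t: 3.15
ee_pos: [469.7, 133.8, 130.3]
tcp_rot: [2.125, 2.311, 0.002]
contact_force: [0.8, 0.3, -0.4]
finger_gap: 0.234
```

```bash
python3 - <<'E'
from h import *
plan([469,134.1,128],94.8,1)
a=np.linspace(.2,1.8,21);x=-118*np.cos(a-.136);z=118*np.sin(a-.136)
print(np.c_[a[1:],np.diff(x)/120,-np.diff(z)/120].round(3))
E
```

```text
t 3.15 pos [469.7 133.8 130.3] yaw 94.8 tilt z [ 0.002 -0.    -1.   ] gap 0.234 F [ 0.8  0.3 -0.4] q [ 0.25  0.35  1.98 -0.    0.8  -1.4 ]
0.003 -0.006 0.019 | 0.019 0.004 0.001
[[ 0.28   0.008 -0.078]
 [ 0.36   0.014 -0.077]
 [ 0.44   0.021 -0.076]
 [ 0.52   0.027 -0.074]
 [ 0.6    0.032 -0.072]
 [ 0.68   0.038 -0.069]
 [ 0.76   0.043 -0.066]
 [ 0.84   0.048 -0.062]
 [ 0.92   0.053 -0.058]
 [ 1.     0.058 -0.053]
 [ 1.08   0.062 -0.049]
 [ 1.16   0.065 -0.044]
 [ 1.24   0.069 -0.038]
 [ 1.32   0.072 -0.033]
 [ 1.4    0.074 -0.027]
 [ 1.48   0.076 -0.021]
 [ 1.56   0.077 -0.015]
 [ 1.64   0.078 -0.008]
 [ 1.72   0.079 -0.002]
 [ 1.8    0.079  0.004]]
```

jog_arm(commands=[{"x":0,"y":0.008,"z":-0.078,"ax":0,"ay":0,"az":0},{"x":0,"y":0.014,"z":-0.077,"ax":0,"ay":0,"az":0},{"x":0,"y":0.021,"z":-0.076,"ax":0,"ay":0,"az":0},{"x":0,"y":0.027,"z":-0.074,"ax":0,"ay":0,"az":0},{"x":0,"y":0.032,"z":-0.072,"ax":0,"ay":0,"az":0}])

```text
t: 3.65
ee_pos: [481.3, 134.8, 177.3]
tcp_rot: [-2.126, -2.311, 0.004]
contact_force: [1.9, 0.7, -5.5]
finger_gap: 0.235
```

```bash
cat > arc.py <<'E'
from h import *
import sys
y0=np.radians(4.8);u=np.array([np.cos(y0),np.sin(y0)])
H=np.array([469.7,133.8])+117.8*u
s=monitor.read_state();p=np.array(s["ee_pos"]);r=R.from_rotvec(s["tcp_rot"])
q=(p[:2]-H)@u; h=p[2]-60-60-float(sys.argv[3] if len(sys.argv)>3 else 2.8)
a=np.arctan2(h,-q)+.136
print("t",s["t"],"a",a.round(3),"rad",np.hypot(q,h).round(1),"lat",((p[:2]-H)@[-u[1],u[0]]).round(1),"tilt",r.as_matrix()[:,2].round(3),"F",s["contact_force"].round(1),s["finger_gap"])
b=np.linspace(a,float(sys.argv[1]),int(sys.argv[2])+1)[1:]
pr=p
for k in b:
    g=np.r_[H-118*np.cos(k-.136)*u,120+float(sys.argv[3] if len(sys.argv)>3 else 2.8)+118*np.sin(k-.136)]
    print(k.round(2),(r.inv().apply(g-pr)/120).round(3));pr=g
plan(p,94.8,1)
E
python3 arc.py 1.8 15
```

```text
t 3.65 a 0.61 rad 119.3 lat 0.1 tilt [-0.003 -0.001 -1.   ] F [ 1.9  0.7 -5.5] 0.2353990831174492
0.69 [-0.     0.048 -0.063]
0.77 [-0.     0.043 -0.065]
0.85 [-0.     0.048 -0.061]
0.93 [-0.     0.053 -0.057]
1.01 [-0.     0.057 -0.053]
1.09 [-0.     0.061 -0.048]
1.17 [-0.     0.065 -0.043]
1.24 [-0.     0.068 -0.038]
1.32 [-0.     0.071 -0.032]
1.4 [-0.     0.073 -0.026]
1.48 [-0.     0.075 -0.021]
1.56 [-0.     0.077 -0.015]
1.64 [ 0.     0.078 -0.008]
1.72 [ 0.     0.078 -0.002]
1.8 [0.    0.078 0.004]
t 3.65 pos [481.3 134.8 177.3] yaw 94.8 tilt z [-0.003 -0.001 -1.   ] gap 0.235 F [ 1.9  0.7 -5.5] q [ 0.25  0.31  1.9  -0.    0.93 -1.4 ]
0.0 0.0 0.0 | -0.022 0.007 -0.001
```

Works well; continue along the arc.

jog_arm(commands=[{"x":0,"y":0.046,"z":-0.064,"ax":-0.02,"ay":0,"az":0},{"x":0,"y":0.044,"z":-0.065,"ax":0,"ay":0,"az":0},{"x":0,"y":0.048,"z":-0.061,"ax":0,"ay":0,"az":0},{"x":0,"y":0.053,"z":-0.057,"ax":0,"ay":0,"az":0},{"x":0,"y":0.057,"z":-0.053,"ax":0,"ay":0,"az":0}])

```text
t: 4.15
ee_pos: [511.0, 137.5, 216.3]
tcp_rot: [-2.124, -2.31, 0.008]
contact_force: [-0.5, 0.9, -4.8]
finger_gap: 0.235
```

```bash
python3 arc.py 1.8 10
```

```text
t 4.15 a 1.022 rad 120.7 lat 0.2 tilt [-0.006 -0.001 -1.   ] F [-0.5  0.9 -4.8] 0.23457177449161384
1.1 [-0.002  0.075 -0.029]
1.18 [-0.     0.064 -0.042]
1.26 [-0.     0.067 -0.036]
1.33 [-0.     0.07  -0.031]
1.41 [-0.     0.072 -0.026]
1.49 [-0.     0.074 -0.02 ]
1.57 [-0.     0.075 -0.014]
1.64 [ 0.     0.076 -0.008]
1.72 [ 0.     0.076 -0.002]
1.8 [0.    0.076 0.004]
t 4.15 pos [511.  137.5 216.3] yaw 94.8 tilt z [-0.006 -0.001 -1.   ] gap 0.235 F [-0.5  0.9 -4.8] q [ 0.24  0.31  1.78  0.    1.05 -1.41]
0.0 0.0 0.0 | -0.051 0.006 -0.001
```

jog_arm(commands=[{"x":0,"y":0.07,"z":-0.033,"ax":-0.04,"ay":0,"az":0},{"x":0,"y":0.066,"z":-0.04,"ax":0,"ay":0,"az":0},{"x":0,"y":0.067,"z":-0.036,"ax":0,"ay":0,"az":0},{"x":0,"y":0.07,"z":-0.031,"ax":0,"ay":0,"az":0},{"x":0,"y":0.072,"z":-0.026,"ax":0,"ay":0,"az":0}])

```text
t: 4.65
ee_pos: [552.9, 141.2, 239.6]
tcp_rot: [-2.123, -2.309, 0.01]
contact_force: [-2.2, 0.2, 0.1]
finger_gap: 0.241
```

```bash
python3 arc.py 1.8 5
```

```text
t 4.65 a 1.421 rad 121.7 lat 0.4 tilt [-0.008 -0.001 -1.   ] F [-2.2  0.2  0.1] 0.24051403694069134
1.5 [-0.003  0.081  0.011]
1.57 [-0.     0.073 -0.013]
1.65 [-0.     0.074 -0.008]
1.72 [-0.     0.074 -0.002]
1.8 [-0.     0.074  0.003]
t 4.65 pos [552.9 141.2 239.6] yaw 94.8 tilt z [-0.008 -0.001 -1.   ] gap 0.241 F [-2.2  0.2  0.1] q [ 0.23  0.35  1.65  0.    1.14 -1.43]
0.0 0.0 0.0 | -0.07 0.003 0.0
```

jog_arm(commands=[{"x":0,"y":0.078,"z":0.0,"ax":-0.05,"ay":0,"az":0},{"x":0,"y":0.073,"z":-0.01,"ax":0,"ay":0,"az":0},{"x":0,"y":0.074,"z":-0.006,"ax":0,"ay":0,"az":0},{"x":0,"y":0.074,"z":-0.001,"ax":0,"ay":0,"az":0},{"x":0,"y":0.074,"z":0.003,"ax":0,"ay":0,"az":0}])

```text
t: 5.15
ee_pos: [604.0, 145.7, 244.6]
tcp_rot: [2.124, 2.31, 0.008]
contact_force: [-1.1, 0.7, -1.0]
finger_gap: 0.234
```

```bash
python3 arc.py 1.85 2
```

```text
t 5.15 a 1.845 rad 123.0 lat 0.6 tilt [ 0.006  0.001 -1.   ] F [-1.1  0.7 -1. ] 0.23440474462815014
1.85 [-0.005 -0.004  0.042]
1.85 [0.    0.002 0.   ]
t 5.15 pos [604.  145.7 244.6] yaw 94.8 tilt z [ 0.006  0.001 -1.   ] gap 0.234 F [-1.1  0.7 -1. ] q [ 0.22  0.42  1.53 -0.    1.18 -1.44]
0.0 0.0 0.0 | 0.049 -0.006 -0.001
```

The clip is at its stop. Opening, then rising straight up.

jog_arm(commands=[{"x":0,"y":0,"z":0,"ax":0.04,"ay":0,"az":0},{"x":0,"y":0,"z":0,"ax":0,"ay":0,"az":0},{"x":0,"y":0,"z":0,"ax":0,"ay":0,"az":0},{"x":0,"y":0,"z":-0.2,"ax":0,"ay":0,"az":0},{"x":0,"y":0,"z":-0.35,"ax":0,"ay":0,"az":0}], claw=0.55)

```text
t: 5.65
ee_pos: [604.3, 144.5, 305.1]
tcp_rot: [-2.125, -2.309, 0.013]
contact_force: [0.7, -0.1, 0.3]
finger_gap: 0.552
```

jog_arm(commands=[{"x":0,"y":0,"z":-0.35,"ax":0,"ay":0,"az":0},{"x":0,"y":-0.3,"z":-0.1,"ax":0,"ay":0,"az":0.6},{"x":0,"y":-0.3,"z":0,"ax":0,"ay":0,"az":1},{"x":0,"y":0,"z":0,"ax":0,"ay":0,"az":1},{"x":0,"y":0,"z":0,"ax":0,"ay":0,"az":1}], claw=0.77)

```text
t: 6.15
ee_pos: [531.5, 140.9, 369.3]
tcp_rot: [2.584, 1.777, 0.011]
contact_force: [0.0, 0.3, -0.2]
finger_gap: 0.772
```

```bash
python3 - <<'E'
from h import *
im,d,W,K,P=grab("top"); save("t2.png",im[150:290,180:340],4); np.savez("pics/t2",im=im,W=W)
im,d,W,K,P=grab("side"); save("s2.png",im[120:280,180:420],3)
plan([474.4,133.6,300],4.8,10)
E
```

```text
t 6.25 pos [531.8 140.9 369.1] yaw 69.3 tilt z [ 0.008 -0.001 -1.   ] gap 0.773 F [-1.2 -0.4  0.7] q [ 0.24  0.24  1.49 -0.    1.41 -0.97]
-0.023 -0.043 0.057 | 0.005 -0.005 0.939
-0.027 -0.04 0.057 | 0.005 -0.005 0.939
-0.032 -0.037 0.057 | 0.005 -0.005 0.939
-0.036 -0.033 0.057 | 0.005 -0.005 0.939
-0.039 -0.029 0.057 | 0.005 -0.005 0.939
-0.042 -0.024 0.057 | 0.005 -0.005 0.939
-0.044 -0.019 0.057 | 0.005 -0.005 0.939
-0.046 -0.014 0.057 | 0.005 -0.005 0.939
-0.047 -0.009 0.058 | 0.005 -0.005 0.939
-0.048 -0.003 0.058 | 0.005 -0.005 0.939
```

View pics/s2.png

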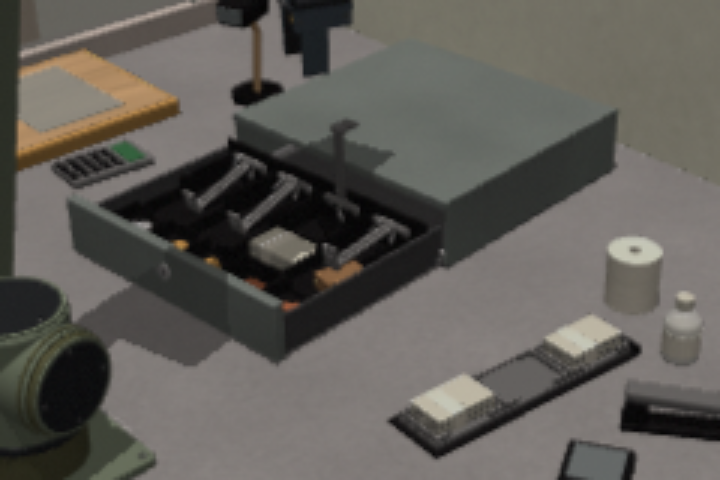

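The clip stands by itself at (340,160), and the pack lies free at (285,245). Turning the jaws along till x over the pack.

jog_arm(commands=[{"x":-0.02,"y":-0.04,"z":0.06,"ax":0,"ay":0,"az":0.94},{"x":-0.03,"y":-0.04,"z":0.06,"ax":0,"ay":0,"az":0.94},{"x":-0.03,"y":-0.04,"z":0.06,"ax":0,"ay":0,"az":0.94},{"x":-0.04,"y":-0.03,"z":0.06,"ax":0,"ay":0,"az":0.94},{"x":-0.04,"y":-0.03,"z":0.06,"ax":0,"ay":0,"az":0.94}])

```text
t: 6.75
ee_pos: [503.9, 136.5, 332.2]
tcp_rot: [2.977, 0.986, 0.019]
contact_force: [0.3, 0.4, -0.3]
finger_gap: 0.773
```

jog_arm(commands=[{"x":-0.04,"y":-0.02,"z":0.06,"ax":0,"ay":0,"az":0.94},{"x":-0.04,"y":-0.02,"z":0.06,"ax":0,"ay":0,"az":0.94},{"x":-0.05,"y":-0.01,"z":0.06,"ax":0,"ay":0,"az":0.94},{"x":-0.05,"y":-0.01,"z":0.06,"ax":0,"ay":0,"az":0.94},{"x":-0.05,"y":0,"z":0.06,"ax":0,"ay":0,"az":0.94}])

```text
t: 7.25
ee_pos: [475.4, 131.6, 293.5]
tcp_rot: [3.137, 0.105, 0.021]
contact_force: [-0.5, 0.1, -0.1]
finger_gap: 0.769
```

```bash
python3 - <<'E'
from h import *
im,d,W,K,P=grab("wrist"); save("w3.png",im,1); np.savez("pics/w3",im=im,W=W)
white=(im.min(2)>150)&(np.abs(W[...,2]-44)<8)
n,L,S,C=cv2.connectedComponentsWithStats(white.astype(np.uint8))
for i in range(1,n):
    if S[i,4]>300: print(C[i],S[i],np.nanmedian(W[L==i],0).round(1),cv2.minAreaRect(W[L==i][:,:2].astype(np.float32)))
z=np.load("pics/t2.npz");W=z["W"];im=z["im"];white=(im.min(2)>160)&(np.abs(W[...,2]-42)<9)&(np.abs(W[...,0]-475)<60)&(np.abs(W[...,1]-135)<60)
print("top",white.sum(),cv2.minAreaRect(W[white][:,:2].astype(np.float32)))
plan([474.4,133.6,140],4.8,5)
E
```

```text
[363.5602537   82.78752643] [332  73  65  20 946] [516.  234.   44.3] ((515.54443359375, 234.5835723876953), (62.49559783935547, 17.345548629760742), 5.02413272857666)
[316.98051421 174.98538566] [ 292  138   50   76 3695] [475.1 136.2  42.9] ((474.927490234375, 132.64443969726562), (54.059783935546875, 88.0696792602539), 4.967586994171143)
top 9 ((472.03131103515625, 130.4238739013672), (30.305574417114258, 87.37244415283203), 26.408395767211914)
t 7.3 pos [474.  131.2 292.3] yaw 3.7 tilt z [ 0.01  -0.003 -1.   ] gap 0.769 F [-2.2 -1.  -0.9] q [ 0.25  0.18  1.75 -0.01  1.2   0.19]
-0.001 -0.005 0.254 | 0.006 -0.016 -0.033
-0.001 -0.005 0.254 | 0.006 -0.016 -0.033
-0.0 -0.005 0.254 | 0.006 -0.016 -0.033
0.0 -0.004 0.254 | 0.006 -0.016 -0.033
0.001 -0.004 0.254 | 0.006 -0.016 -0.033
```

View pics/w3.png

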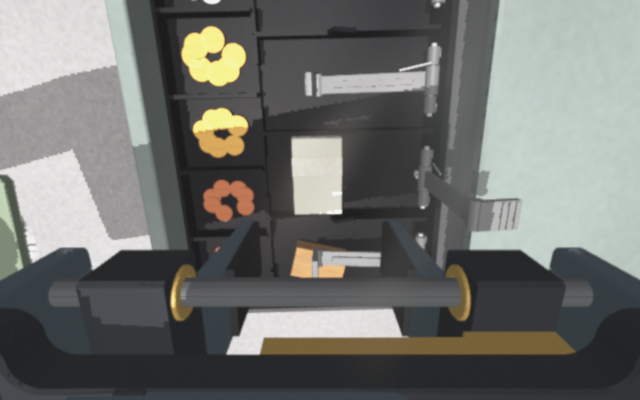

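Wrist view: the pack (292–342, 138–214) is free. The raised clip is at (465,200), clear of the gripper. The centre is re-measured at (474.8, 133.2), yaw 4.9°. Descending.

jog_arm(commands=[{"x":0,"y":-0.01,"z":0.3,"ax":0,"ay":-0.04,"az":-0.08},{"x":0,"y":-0.01,"z":0.3,"ax":0,"ay":-0.03,"az":-0.08},{"x":0,"y":0,"z":0.3,"ax":0,"ay":0,"az":0},{"x":0,"y":0,"z":0.25,"ax":0,"ay":0,"az":0},{"x":0,"y":0,"z":0,"ax":0,"ay":0,"az":0}])

```text
t: 7.8
ee_pos: [477.9, 133.5, 152.2]
tcp_rot: [3.134, 0.166, 0.015]
contact_force: [-1.1, 0.4, 0.6]
finger_gap: 0.765
```

```bash
python3 - <<'E'
from h import *
plan([474.8,133.3,101.5],4.9,3)
E
```

```text
t 7.8 pos [477.9 133.5 152.2] yaw 6.1 tilt z [ 0.01  -0.002 -1.   ] gap 0.765 F [-1.1  0.4  0.6] q [ 0.25  0.33  1.95 -0.01  0.85  0.15]
-0.01 -0.001 0.141 | 0.009 -0.026 0.056
-0.01 -0.001 0.141 | 0.009 -0.026 0.056
-0.009 -0.0 0.141 | 0.009 -0.026 0.056
```

jog_arm(commands=[{"x":-0.02,"y":0,"z":0.12,"ax":0.02,"ay":-0.08,"az":0.1},{"x":-0.01,"y":0,"z":0.1,"ax":0,"ay":0,"az":0.05},{"x":0,"y":0,"z":0.08,"ax":0,"ay":0,"az":0},{"x":0,"y":0,"z":0.05,"ax":0,"ay":0,"az":0},{"x":0,"y":0,"z":0,"ax":0,"ay":0,"az":0}])

```text
t: 8.3
ee_pos: [478.2, 133.8, 111.6]
tcp_rot: [-3.137, -0.146, -0.011]
contact_force: [0.1, 0.4, 0.3]
finger_gap: 0.77
```

```bash
python3 - <<'E'
from h import *
plan([474.8,133.3,101.5],4.9,2)
E
```

```text
t 8.3 pos [478.2 133.8 111.6] yaw 5.3 tilt z [ 0.007  0.001 -1.   ] gap 0.77 F [0.1 0.4 0.3] q [ 0.25  0.39  1.99 -0.    0.76  0.16]
-0.014 0.001 0.042 | -0.002 -0.03 0.031
-0.014 0.001 0.042 | -0.002 -0.03 0.031
```

jog_arm(commands=[{"x":-0.02,"y":0,"z":0.04,"ax":0,"ay":-0.05,"az":0.03},{"x":-0.01,"y":0,"z":0.04,"ax":0,"ay":-0.02,"az":0.02},{"x":-0.01,"y":0,"z":0,"ax":0,"ay":0,"az":0},{"x":0,"y":0,"z":0,"ax":0,"ay":0,"az":0},{"x":0,"y":0,"z":0,"ax":0,"ay":0,"az":0}])

```text
t: 8.8
ee_pos: [474.1, 133.7, 102.8]
tcp_rot: [-3.137, -0.137, -0.002]
contact_force: [-0.5, -0.4, -0.7]
finger_gap: 0.768
```

```bash
python3 - <<'E'
from h import *
plan([474.8,133.3,101.5],4.9,1)
E
```

```text
t 8.8 pos [474.1 133.7 102.8] yaw 5.0 tilt z [ 0.001  0.001 -1.   ] gap 0.768 F [-0.5 -0.4 -0.7] q [0.25 0.4  2.   0.   0.74 0.16]
0.006 0.004 0.011 | -0.01 -0.011 0.014
```

Good. Close on the pack.

jog_arm(commands=[{"x":0.005,"y":0,"z":0.005,"ax":0,"ay":0,"az":0},{"x":0,"y":0,"z":0,"ax":0,"ay":0,"az":0},{"x":0,"y":0,"z":0,"ax":0,"ay":0,"az":0},{"x":0,"y":0,"z":0,"ax":0,"ay":0,"az":0},{"x":0,"y":0,"z":0,"ax":0,"ay":0,"az":0}], claw=0.3)

```text
t: 9.3
ee_pos: [474.9, 133.8, 102.5]
tcp_rot: [-3.137, -0.137, -0.003]
contact_force: [-0.3, 0.1, -0.2]
finger_gap: 0.587
```

jog_arm(commands=[{"x":0,"y":0,"z":0,"ax":0,"ay":0,"az":0},{"x":0,"y":0,"z":0,"ax":0,"ay":0,"az":0},{"x":0,"y":0,"z":-0.05,"ax":0,"ay":0,"az":0},{"x":0,"y":0,"z":-0.1,"ax":0,"ay":0,"az":0},{"x":0,"y":0,"z":-0.15,"ax":0,"ay":0,"az":0}])

```text
t: 9.8
ee_pos: [472.8, 133.2, 137.3]
tcp_rot: [3.138, 0.137, -0.009]
contact_force: [0.5, -0.3, -1.8]
finger_gap: 0.588
```

```bash
python3 - <<'E'
from h import *
plan([480,130,230],5,5)
E
```

```text
t 9.8 pos [472.8 133.2 137.3] yaw 5.0 tilt z [-0.005 -0.    -1.   ] gap 0.588 F [ 0.5 -0.3 -1.8] q [0.25 0.35 1.97 0.   0.83 0.16]
0.011 0.006 -0.155 | 0.0 0.009 -0.0
0.011 0.006 -0.155 | 0.0 0.009 -0.0
0.011 0.006 -0.155 | 0.0 0.009 -0.0
0.011 0.006 -0.154 | 0.0 0.009 -0.0
0.011 0.006 -0.154 | 0.0 0.009 -0.0
```

jog_arm(commands=[{"x":0.01,"y":0,"z":-0.2,"ax":0,"ay":0.03,"az":0},{"x":0.01,"y":0,"z":-0.2,"ax":0,"ay":0,"az":0},{"x":0,"y":0,"z":-0.2,"ax":0,"ay":0,"az":0},{"x":0,"y":0,"z":-0.2,"ax":0,"ay":0,"az":0},{"x":0,"y":0,"z":-0.1,"ax":0,"ay":0,"az":0}])

```text
t: 10.3
ee_pos: [474.1, 133.1, 250.4]
tcp_rot: [3.138, 0.137, -0.006]
contact_force: [0.1, 0.2, -1.7]
finger_gap: 0.589
```

```bash
python3 - <<'E'
from h import *
plan([470,-278,240],84.9,15)
E
```

```text
t 10.3 pos [474.1 133.1 250.4] yaw 5.0 tilt z [-0.004 -0.001 -1.   ] gap 0.589 F [ 0.1  0.2 -1.7] q [0.25 0.22 1.81 0.   1.11 0.16]
-0.022 0.227 0.006 | -0.001 0.002 -0.775
-0.043 0.224 0.006 | -0.001 0.002 -0.775
-0.064 0.219 0.006 | -0.001 0.002 -0.775
-0.084 0.212 0.006 | -0.001 0.002 -0.775
-0.103 0.204 0.006 | -0.001 0.002 -0.775
-0.122 0.193 0.006 | -0.001 0.002 -0.775
-0.139 0.181 0.006 | -0.001 0.002 -0.775
-0.155 0.167 0.006 | -0.001 0.002 -0.775
-0.17 0.152 0.006 | -0.001 0.002 -0.775
-0.184 0.136 0.006 | -0.001 0.002 -0.775
-0.195 0.118 0.006 | -0.001 0.002 -0.775
-0.206 0.1 0.006 | -0.001 0.002 -0.775
-0.214 0.08 0.006 | -0.001 0.002 -0.775
-0.22 0.06 0.006 | -0.001 0.002 -0.775
-0.225 0.039 0.006 | -0.001 0.002 -0.775
```

jog_arm(commands=[{"x":0.02,"y":0.23,"z":0,"ax":0,"ay":0,"az":-0.78},{"x":0,"y":0.23,"z":0,"ax":0,"ay":0,"az":-0.78},{"x":-0.02,"y":0.23,"z":0,"ax":0,"ay":0,"az":-0.78},{"x":-0.04,"y":0.22,"z":0,"ax":0,"ay":0,"az":-0.78},{"x":-0.06,"y":0.22,"z":0,"ax":0,"ay":0,"az":-0.78}])

```text
t: 10.8
ee_pos: [500.5, -2.8, 254.3]
tcp_rot: [-3.009, -0.898, -0.003]
contact_force: [0.1, 0.3, -1.6]
finger_gap: 0.592
```

jog_arm(commands=[{"x":-0.08,"y":0.21,"z":0,"ax":0,"ay":0,"az":-0.78},{"x":-0.1,"y":0.2,"z":0,"ax":0,"ay":0,"az":-0.78},{"x":-0.12,"y":0.19,"z":0,"ax":0,"ay":0,"az":-0.78},{"x":-0.14,"y":0.18,"z":0,"ax":0,"ay":0,"az":-0.78},{"x":-0.16,"y":0.17,"z":0,"ax":0,"ay":0,"az":-0.78}])

```text
t: 11.3
ee_pos: [528.1, -141.2, 254.5]
tcp_rot: [-2.702, -1.598, -0.001]
contact_force: [0.6, 0.4, -1.5]
finger_gap: 0.586
```

```bash
python3 - <<'E'
from h import *
plan([550,-278,240],84.9,5)
E
```

```text
t 11.3 pos [ 528.1 -141.2  254.5] yaw 61.2 tilt z [-0.001  0.002 -1.   ] gap 0.586 F [ 0.6  0.4 -1.5] q [-0.28  0.3   1.69  0.    1.15 -1.35]
-0.182 0.142 0.024 | -0.003 -0.004 -0.69
-0.193 0.126 0.024 | -0.003 -0.004 -0.69
-0.203 0.11 0.024 | -0.003 -0.004 -0.69
-0.211 0.093 0.024 | -0.003 -0.004 -0.69
-0.218 0.075 0.024 | -0.003 -0.004 -0.69
```

jog_arm(commands=[{"x":-0.18,"y":0.14,"z":0.02,"ax":0,"ay":0,"az":-0.69},{"x":-0.19,"y":0.13,"z":0.02,"ax":0,"ay":0,"az":-0.69},{"x":-0.2,"y":0.11,"z":0.02,"ax":0,"ay":0,"az":-0.69},{"x":-0.21,"y":0.1,"z":0.02,"ax":0,"ay":0,"az":-0.69},{"x":-0.22,"y":0.08,"z":0.02,"ax":0,"ay":0,"az":-0.69}])

```text
t: 11.8
ee_pos: [552.1, -282.6, 242.0]
tcp_rot: [-2.296, -2.137, -0.001]
contact_force: [0.2, -0.5, -1.4]
finger_gap: 0.589
```

jog_arm(commands=[{"x":0,"y":0,"z":0,"ax":0,"ay":0,"az":0},{"x":0,"y":0,"z":0,"ax":0,"ay":0,"az":0},{"x":0,"y":0,"z":0,"ax":0,"ay":0,"az":0},{"x":0,"y":0,"z":0,"ax":0,"ay":0,"az":0},{"x":0,"y":0,"z":0,"ax":0,"ay":0,"az":0}])

```text
t: 12.3
ee_pos: [551.2, -283.6, 241.0]
tcp_rot: [-2.297, -2.132, 0.001]
contact_force: [-0.0, 1.4, -1.9]
finger_gap: 0.591
```

```bash
python3 - <<'E'
from h import *
im,d,W,K,P=grab("wrist"); save("w4.png",im,1.25); np.savez("pics/w4",im=im,W=W)
plan([508.5,-278,200],84.9,5)
white=(im.min(2)>140)&(np.abs(W[...,2]-34)<6)
n,L,S,C=cv2.connectedComponentsWithStats(white.astype(np.uint8))
for i in range(1,n):
    if S[i,4]>200: print(C[i],S[i],np.nanmedian(W[L==i],0).round(1),cv2.minAreaRect(W[L==i][:,:2].astype(np.float32)))
z=np.load("pics/t2.npz")
for f in("top1","t2"):
    z=np.load(f"pics/{f}.npz");W=z["W"];im=z["im"];white=(im.min(2)>160)&(np.abs(W[...,2]-33)<6)&(np.abs(W[...,1]+278)<60)
    for lo,hi in((340,470),(550,690)):
        m=white&(W[...,0]>lo)&(W[...,0]<hi);print(f,m.sum(),cv2.minAreaRect(W[m][:,:2].astype(np.float32)))
    m=(W[...,2]>6)&(W[...,2]<45)&(np.abs(W[...,1]+278)<60)&(W[...,0]>320)&(W[...,0]<700);print("holder",m.sum(),cv2.minAreaRect(W[m][:,:2].astype(np.float32)))
E
```

```text
t 12.35 pos [ 551.2 -283.6  241. ] yaw 85.7 tilt z [-0.006  0.005 -1.   ] gap 0.587 F [ 0.6 -0.5 -1.9] q [-0.49  0.43  1.53  0.    1.19 -1.99]
0.004 -0.071 0.069 | -0.01 -0.008 0.024
0.004 -0.071 0.069 | -0.01 -0.008 0.024
0.003 -0.071 0.069 | -0.01 -0.008 0.024
0.003 -0.072 0.069 | -0.01 -0.008 0.024
0.003 -0.072 0.068 | -0.01 -0.008 0.024
[321.2039666   37.26263048] [ 288    0   66   77 4790] [ 415.4 -271.7   34.9] ((416.74871826171875, -272.0577087402344), (54.55854415893555, 59.92112731933594), 86.28223419189453)
top1 368 ((404.88214111328125, -269.0360412597656), (54.20111083984375, 85.63249969482422), 86.5273208618164)
top1 336 ((616.4459838867188, -286.3661193847656), (51.842018127441406, 85.70967102050781), 89.77879333496094)
holder 1968 ((506.10125732421875, -277.6888122558594), (117.52345275878906, 359.2226867675781), 89.85543823242188)
t2 362 ((404.6217346191406, -268.8671875), (54.819854736328125, 86.40225219726562), 86.52338409423828)
t2 342 ((616.8945922851562, -286.2005920410156), (52.635372161865234, 87.144775390625), 89.53887939453125)
holder 1953 ((511.490966796875, -277.6366271972656), (118.09526824951172, 368.9393615722656), 89.78864288330078)
```

View pics/w4.png

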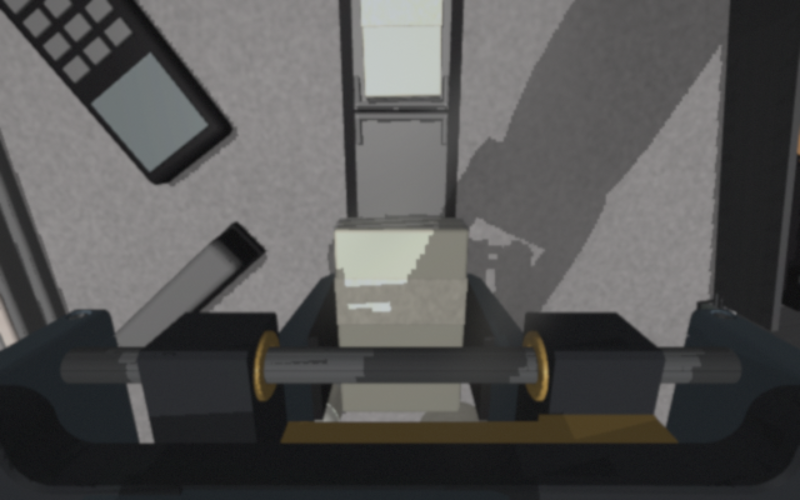

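The held pack is level in the jaws. The empty pocket is at (400,165), and its end wall by the neighbouring pack is at row ~110. I'll fix the pocket from its lips rather than from the packs, which may sit off-centre in theirs.

```bash
python3 - <<'E'
from h import *
z=np.load("pics/w4.npz");W=z["W"];im=z["im"]
c=np.array([508.5,-278]);b=np.radians(-5.1);u=np.array([np.cos(b),np.sin(b)]);v=np.array([-u[1],u[0]])
X=(W[...,:2]-c)@u;Y=(W[...,:2]-c)@v;Z=W[...,2]
# long. profile of z along centre line
for x0 in range(-72,-20,2):
    m=(np.abs(Y)<18)&(X>=x0)&(X<x0+2)&(Z<60)
    if m.sum(): print(x0,m.sum(),Z[m].mean().round(1),Z[m].max().round(1),im[m].mean().round(0),end="; ")
print()
# lateral profile in the empty pocket near corner and at opening
for lo,hi in((-46,-34),(-20,-5),(-100,-90)):
    print(lo,hi)
    for y0 in range(-48,48,2):
        m=(X>lo)&(X<hi)&(Y>=y0)&(Y<y0+2)&(Z<60)
        if m.sum(): print(y0,Z[m].mean().round(1),int(im[m].mean()),end="; ")
    print()
save("c4.png",im[60:185,240:400],5)
E
```

```text
-72 104 34.9 36.9 197.0; -70 89 34.8 36.5 197.0; -68 110 34.8 36.9 197.0; -66 93 34.8 37.2 197.0; -64 115 33.4 36.5 171.0; -62 157 19.4 36.4 96.0; -60 62 19.4 21.1 101.0; -58 88 20.0 21.6 106.0; -56 114 11.5 21.4 71.0; -54 74 5.0 7.7 48.0; -52 66 14.4 20.7 86.0; -50 86 19.8 21.2 112.0; -48 88 18.0 22.1 94.0; -46 82 10.8 12.3 105.0; -44 84 10.8 13.1 127.0; -42 79 10.7 12.4 129.0; -40 74 11.1 13.4 128.0; -38 74 10.8 12.4 128.0; -36 76 11.0 12.8 128.0; -34 80 11.0 12.6 127.0; -32 84 10.9 12.8 127.0; -30 79 10.8 13.1 127.0; -28 78 10.9 13.0 127.0; -26 80 10.8 12.6 126.0; -24 76 10.9 13.2 126.0; -22 72 11.1 13.3 125.0; 
-46 -34
-48 5.1 70; -46 5.0 42; -44 5.0 41; -42 5.0 40; -40 4.8 50; -38 13.6 82; -36 19.9 106; -34 16.5 88; -32 11.0 120; -30 10.9 126; -28 10.8 128; -26 10.8 128; -24 10.8 128; -22 10.9 127; -20 10.6 122; -18 10.8 121; -16 11.1 121; -14 10.8 120; -12 10.8 120; -10 11.1 123; -8 10.9 123; -6 10.8 124; -4 10.8 124; -2 11.1 124; 0 10.7 124; 2 11.0 123; 4 10.6 125; 6 10.9 126; 8 10.9 127; 10 10.8 127; 12 10.8 124; 14 10.9 122; 16 10.8 124; 18 11.1 122; 20 10.4 122; 22 11.0 122
[... 697 characters left out ...]
9 100; 36 5.2 69; 38 5.0 62; 40 5.0 61; 42 4.9 62; 44 3.1 89; 46 0.9 130; 
-100 -90
-48 4.7 51; -46 4.9 43; -44 5.1 43; -42 4.6 45; -40 6.3 85; -38 10.8 129; -36 11.0 134; -34 10.9 133; -32 10.9 134; -30 33.0 150; -28 34.7 191; -26 35.0 196; -24 34.8 196; -22 34.6 196; -20 34.8 196; -18 34.9 196; -16 34.8 196; -14 34.7 196; -12 34.5 196; -10 34.8 196; -8 34.7 196; -6 34.8 196; -4 35.0 195; -2 34.8 196; 0 34.7 196; 2 35.0 195; 4 34.6 196; 6 34.8 195; 8 34.7 195; 10 34.8 195; 12 35.0 195; 14 34.8 195; 16 34.8 195; 18 34.8 195; 20 34.6 195; 22 34.9 191; 24 33.5 143; 26 11.2 121; 28 10.9 125; 30 11.0 127; 32 10.9 118; 34 5.1 61; 36 5.1 44; 38 4.8 44; 40 4.8 45; 42 4.6 71; 44 1.0 128; 46 0.8 135;
```

View pics/c4.png

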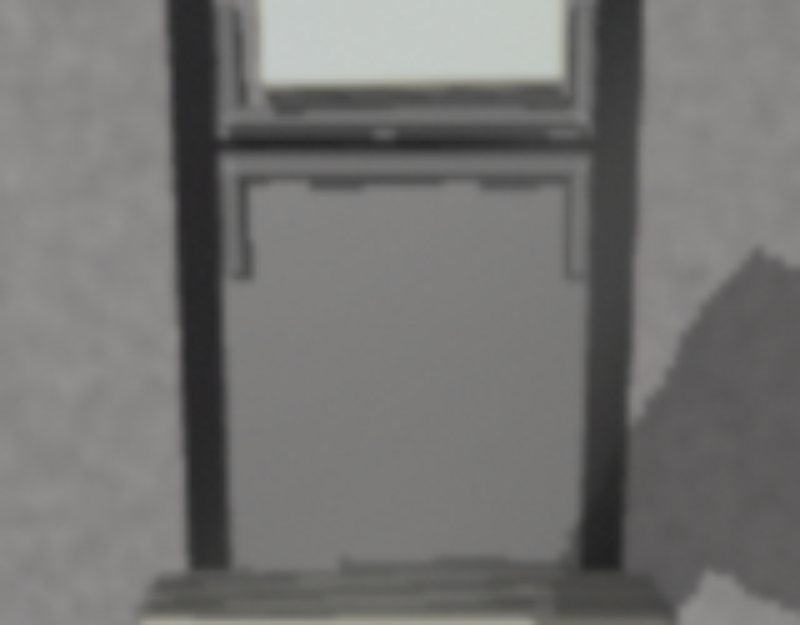

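```bash
python3 - <<'E'
from h import *
z=np.load("pics/w4.npz");W=z["W"];im=z["im"]
r=R.from_rotvec([-2.297,-2.132,.001]);T=r.inv().apply((np.nan_to_num(W).reshape(-1,3)-[551.2,-283.6,241.0])).reshape(W.shape)
m=(T[...,2]>50)&(T[...,2]<92)&(np.abs(T[...,0])<40)&(T[...,1]<-5)&(T[...,1]>-60)&(im.min(2)>90)
print(m.sum(),"held pack tool frame",np.percentile(T[m],[0.5,50,99.5],axis=0).round(1))
print(cv2.minAreaRect(T[m][:,:2].astype(np.float32)))
plan([508.5,-279.7,130],85.5,5)
E
```

```text
7869 held pack tool frame [[-26.7 -43.1  57.7]
 [ -0.5 -25.9  59.5]
 [ 26.8  -5.2  80. ]]
((0.17146682739257812, -24.188133239746094), (74.68405151367188, 38.2607536315918), 0.049392156302928925)
t 12.35 pos [ 551.2 -283.6  241. ] yaw 85.7 tilt z [-0.006  0.005 -1.   ] gap 0.587 F [ 0.6 -0.5 -1.9] q [-0.49  0.43  1.53  0.    1.19 -1.99]
0.0 -0.07 0.185 | -0.01 -0.008 0.007
0.0 -0.071 0.185 | -0.01 -0.008 0.007
0.001 -0.071 0.185 | -0.01 -0.008 0.007
0.001 -0.071 0.185 | -0.01 -0.008 0.007
0.001 -0.071 0.185 | -0.01 -0.008 0.007
```

jog_arm(commands=[{"x":0,"y":-0.09,"z":0.1,"ax":-0.03,"ay":-0.02,"az":0},{"x":0,"y":-0.09,"z":0.15,"ax":-0.02,"ay":-0.02,"az":0},{"x":0,"y":-0.09,"z":0.2,"ax":0,"ay":0,"az":0},{"x":0,"y":-0.08,"z":0.2,"ax":0,"ay":0,"az":0},{"x":0,"y":0,"z":0.2,"ax":0,"ay":0,"az":0}])

```text
t: 12.85
ee_pos: [511.3, -279.1, 141.8]
tcp_rot: [2.289, 2.133, 0.007]
contact_force: [-0.4, -0.1, -2.3]
finger_gap: 0.584
```

```bash
python3 - <<'E'
from h import *
plan([508.5,-279.7,112],85.5,3)
E
```

```text
t 12.85 pos [ 511.3 -279.1  141.8] yaw 85.9 tilt z [ 0.012 -0.006 -1.   ] gap 0.584 F [-0.4 -0.1 -2.3] q [-0.52  0.46  1.76  0.    0.91 -2.02]
-0.002 -0.009 0.083 | 0.034 0.015 0.022
-0.002 -0.008 0.083 | 0.034 0.015 0.022
-0.002 -0.008 0.083 | 0.034 0.015 0.022
```

jog_arm(commands=[{"x":0,"y":-0.01,"z":0.08,"ax":0.06,"ay":0.03,"az":0.04},{"x":0,"y":-0.01,"z":0.08,"ax":0.03,"ay":0.02,"az":0.02},{"x":0,"y":0,"z":0.06,"ax":0,"ay":0,"az":0},{"x":0,"y":0,"z":0,"ax":0,"ay":0,"az":0},{"x":0,"y":0,"z":0,"ax":0,"ay":0,"az":0}])

```text
t: 13.35
ee_pos: [509.1, -277.8, 113.5]
tcp_rot: [-2.304, -2.133, -0.001]
contact_force: [0.1, 0.0, -2.7]
finger_gap: 0.588
```

```bash
python3 - <<'E'
from h import *
plan([508.5,-279.7,93],85.5,3)
E
```

```text
t 13.35 pos [ 509.1 -277.8  113.5] yaw 85.6 tilt z [-0.001  0.002 -1.   ] gap 0.588 F [ 0.1  0.  -2.7] q [-0.52  0.49  1.79  0.    0.86 -2.01]
-0.005 -0.001 0.057 | -0.002 -0.005 0.004
-0.005 -0.001 0.057 | -0.002 -0.005 0.004
-0.005 -0.001 0.057 | -0.002 -0.005 0.004
```

jog_arm(commands=[{"x":-0.018,"y":-0.004,"z":0,"ax":0,"ay":0,"az":0},{"x":0,"y":0,"z":0.05,"ax":0,"ay":0,"az":0},{"x":0,"y":0,"z":0.04,"ax":0,"ay":0,"az":0},{"x":0,"y":0,"z":0,"ax":0,"ay":0,"az":0},{"x":0,"y":0,"z":0,"ax":0,"ay":0,"az":0}])

```text
t: 13.85
ee_pos: [509.7, -280.8, 103.8]
tcp_rot: [2.304, 2.133, 0.003]
contact_force: [-0.4, 0.2, -1.1]
finger_gap: 0.586
```

```bash
python3 - <<'E'
from h import *
plan([508.5,-279.7,93],85.5,2)
E
```

```text
t 13.85 pos [ 509.7 -280.8  103.8] yaw 85.6 tilt z [ 0.003 -0.    -1.   ] gap 0.586 F [-0.4  0.2 -1.1] q [-0.52  0.51  1.79  0.    0.84 -2.02]
0.004 -0.005 0.045 | 0.013 -0.0 0.005
0.004 -0.005 0.045 | 0.013 -0.0 0.005
```

jog_arm(commands=[{"x":0.008,"y":-0.008,"z":0.02,"ax":0.01,"ay":0,"az":0},{"x":0,"y":0,"z":0.03,"ax":0,"ay":0,"az":0},{"x":0,"y":0,"z":0.02,"ax":0,"ay":0,"az":0},{"x":0,"y":0,"z":0,"ax":0,"ay":0,"az":0},{"x":0,"y":0,"z":0,"ax":0,"ay":0,"az":0}])

```text
t: 14.35
ee_pos: [508.7, -279.7, 94.7]
tcp_rot: [2.305, 2.133, 0.002]
contact_force: [0.6, -0.1, 0.3]
finger_gap: 0.593
```

```bash
python3 - <<'E'
from h import *
plan([508.5,-279.7,92.3],85.5,2)
E
```

```text
t 14.35 pos [ 508.7 -279.7   94.7] yaw 85.6 tilt z [ 0.002 -0.    -1.   ] gap 0.593 F [ 0.6 -0.1  0.3] q [-0.52  0.52  1.8   0.    0.82 -2.02]
-0.0 -0.001 0.01 | 0.007 -0.0 0.006
-0.0 -0.001 0.01 | 0.007 -0.0 0.006
```

jog_arm(commands=[{"x":0,"y":0,"z":0.01,"ax":0,"ay":0,"az":0},{"x":0,"y":0,"z":0.01,"ax":0,"ay":0,"az":0},{"x":0,"y":0,"z":0,"ax":0,"ay":0,"az":0},{"x":0,"y":0,"z":0,"ax":0,"ay":0,"az":0},{"x":0,"y":0,"z":0,"ax":0,"ay":0,"az":0}])

```text
t: 14.85
ee_pos: [509.1, -279.8, 95.1]
tcp_rot: [2.303, 2.132, 0.003]
contact_force: [0.5, 0.2, -1.8]
finger_gap: 0.592
```

```bash
python3 - <<'E'
from h import *
plan([508.5,-279.7,92.3],85.5,1)
plan([508.5,-279.7,92.3],85.5,1)
E
```

```text
t 14.85 pos [ 509.1 -279.8   95.1] yaw 85.6 tilt z [ 0.003 -0.001 -1.   ] gap 0.592 F [ 0.5  0.2 -1.8] q [-0.52  0.52  1.8   0.    0.82 -2.02]
0.001 -0.005 0.023 | 0.027 0.004 0.011
t 14.85 pos [ 509.1 -279.8   95.1] yaw 85.6 tilt z [ 0.003 -0.001 -1.   ] gap 0.592 F [ 0.5  0.2 -1.8] q [-0.52  0.52  1.8   0.    0.82 -2.02]
0.001 -0.005 0.023 | 0.027 0.004 0.011
```

jog_arm(commands=[{"x":0,"y":-0.004,"z":0.025,"ax":0.02,"ay":0,"az":0},{"x":0,"y":0,"z":0.02,"ax":0,"ay":0,"az":0},{"x":0,"y":0,"z":0.01,"ax":0,"ay":0,"az":0},{"x":0,"y":0,"z":0,"ax":0,"ay":0,"az":0},{"x":0,"y":0,"z":0,"ax":0,"ay":0,"az":0}])

```text
t: 15.35
ee_pos: [509.3, -280.0, 94.5]
tcp_rot: [2.304, 2.131, 0.003]
contact_force: [0.1, 0.7, 0.6]
finger_gap: 0.589
```

```bash
python3 - <<'E'
from h import *
plan([508.5,-279.7,92.3],85.5,1)
E
```

```text
t 15.35 pos [ 509.3 -280.    94.5] yaw 85.5 tilt z [ 0.004 -0.001 -1.   ] gap 0.589 F [0.1 0.7 0.6] q [-0.52  0.52  1.8   0.    0.82 -2.02]
0.002 -0.007 0.019 | 0.03 0.01 0.006
```

jog_arm(commands=[{"x":0,"y":-0.006,"z":0.03,"ax":0.03,"ay":0,"az":0},{"x":0,"y":0,"z":0.03,"ax":0,"ay":0,"az":0},{"x":0,"y":0,"z":0.03,"ax":0,"ay":0,"az":0},{"x":0,"y":0,"z":0.03,"ax":0,"ay":0,"az":0},{"x":0,"y":0,"z":0.03,"ax":0,"ay":0,"az":0}])

```text
t: 15.85
ee_pos: [509.4, -280.0, 94.3]
tcp_rot: [2.304, 2.129, 0.002]
contact_force: [-6.0, 4.7, 25.8]
finger_gap: 0.589
```

```bash
python3 - <<'E'
from h import *
plan([508.5,-279.7,92.3],85.5,1)
im,d,W,K,P=grab("side");save("s5.png",im[180:290,280:440],5)
E
```

```text
t 15.85 pos [ 509.4 -280.    94.3] yaw 85.5 tilt z [ 0.004 -0.003 -1.   ] gap 0.589 F [-6.   4.7 25.8] q [-0.52  0.52  1.81 -0.    0.81 -2.01]
0.002 -0.007 0.016 | 0.038 0.018 -0.002
```

View pics/s5.png

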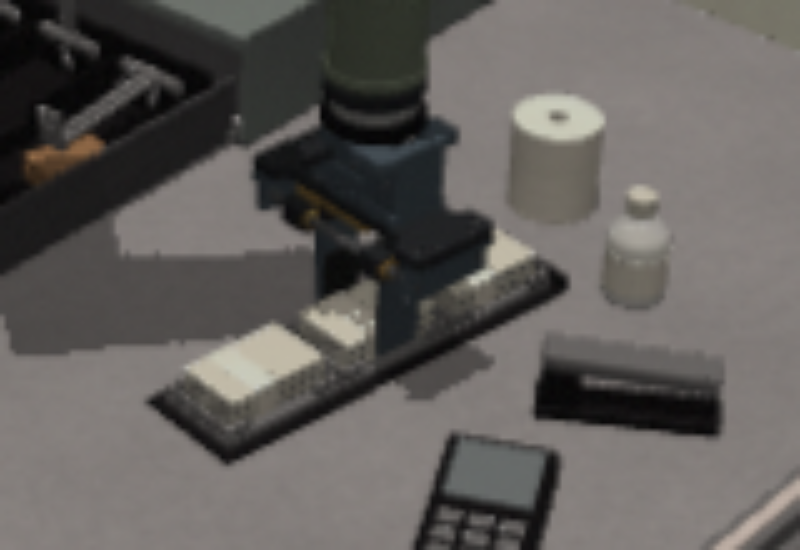

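The pack is down (25 N contact, level, beside two equal packs). I'll relieve the force and open slightly.

jog_arm(commands=[{"x":0,"y":0,"z":0,"ax":0,"ay":0,"az":0},{"x":0,"y":0,"z":0,"ax":0,"ay":0,"az":0},{"x":0,"y":0,"z":0,"ax":0,"ay":0,"az":0},{"x":0,"y":0,"z":0,"ax":0,"ay":0,"az":0},{"x":0,"y":0,"z":0,"ax":0,"ay":0,"az":0}])

```text
t: 16.4
ee_pos: [509.7, -280.1, 94.4]
tcp_rot: [2.303, 2.129, 0.003]
contact_force: [-1.1, 0.5, 5.3]
finger_gap: 0.591
```

jog_arm(commands=[{"x":0,"y":0,"z":0,"ax":0,"ay":0,"az":0},{"x":0,"y":0,"z":0,"ax":0,"ay":0,"az":0},{"x":0,"y":0,"z":0,"ax":0,"ay":0,"az":0},{"x":0,"y":0,"z":0,"ax":0,"ay":0,"az":0},{"x":0,"y":0,"z":-0.03,"ax":0,"ay":0,"az":0}], claw=0.72)

```text
t: 16.9
ee_pos: [509.6, -280.1, 96.8]
tcp_rot: [2.304, 2.129, 0.002]
contact_force: [0.4, -0.1, 0.1]
finger_gap: 0.716
```

jog_arm(commands=[{"x":0,"y":0,"z":-0.1,"ax":0,"ay":0,"az":0},{"x":0,"y":0,"z":-0.2,"ax":0,"ay":0,"az":0},{"x":0,"y":0,"z":-0.3,"ax":0,"ay":0,"az":0},{"x":0,"y":0,"z":-0.35,"ax":0,"ay":0,"az":0},{"x":0,"y":0.1,"z":-0.35,"ax":0,"ay":0,"az":0}])

```text
t: 17.4
ee_pos: [517.8, -279.3, 255.4]
tcp_rot: [-2.302, -2.126, 0.005]
contact_force: [2.0, -0.9, -1.1]
finger_gap: 0.718
```

```bash
python3 - <<'E'
from h import *
im,d,W,K,P=grab("wrist"); save("w6.png",im,1); np.savez("pics/w6",im=im,W=W)
b=np.radians(-4.5);u=np.array([np.cos(b),np.sin(b)]);v=np.array([-u[1],u[0]]);c=np.array([508.3,-279.8])
white=(im.min(2)>110)&(W[...,2]>26)&(W[...,2]<60)&(np.abs((W[...,:2]-c)@v)<60)
n,L,S,C=cv2.connectedComponentsWithStats(white.astype(np.uint8))
for i in range(1,n):
    if S[i,4]>200:
        w=W[L==i];A=np.c_[w[:,:2]-w[:,:2].mean(0),np.ones(len(w))];f=np.linalg.lstsq(A,w[:,2],rcond=None)[0]
        print(C[i],S[i],np.nanmedian(w,0).round(1),"plane",f.round(4),cv2.minAreaRect(w[:,:2].astype(np.float32)))
        q=(w[:,:2]-c); print(np.percentile(q@u,[.5,99.5]).round(1),np.percentile(q@v,[.5,99.5]).round(1))
plan([600,0,360],94.8,10)
E
```

```text
[318.73304084  65.16064799] [ 288   16   61  101 5926] [ 401.8 -270.7   34.9] plane [-2.10000e-03 -9.00000e-04  3.48607e+01] ((404.0013122558594, -270.9233093261719), (54.80051803588867, 86.5390853881836), 86.97698211669922)
[-147.   -62.3] [-26.4  28.3]
[317.94179411 177.20976946] [ 291  137   55   83 4381] [ 506.1 -279.9   35. ] plane [2.30000e-03 2.00000e-04 3.49872e+01] ((509.5139465332031, -279.9768371582031), (54.52639389038086, 85.31689453125), 85.53728485107422)
[-41.3  43.1] [-26.8  26.7]
[317.54071661 257.68295331] [ 293  239   50   38 1842] [ 595.4 -287.4   35.2] plane [6.300e-03 0.000e+00 3.521e+01] ((595.90576171875, -287.77105712890625), (53.78223419189453, 45.731781005859375), 86.44374084472656)
[ 65.5 110.3] [-27.5  25.9]
t 17.45 pos [ 523.1 -281.2  263.8] yaw 85.5 tilt z [ 0.008 -0.004 -1.   ] gap 0.723 F [ 4.6 -2.4  5.1] q [-0.51  0.36  1.57  0.    1.2  -2.01]
0.238 0.046 -0.081 | 0.007 0.003 -0.136
0.238 0.05 -0.081 | 0.007 0.003 -0.136
0.237 0.054 -0.081 | 0.007 0.003 -0.136
0.236 0.058 -0.08 | 0.007 0.003 -0.136
0.235 0.061 -0.08 | 0.007 0.003 -0.136
0.234 0.065 -0.08 | 0.007 0.003 -0.136
0.233 0.069 -0.08 | 0.007 0.003 -0.136
0.232 0.072 -0.08 | 0.007 0.003 -0.136
0.231 0.076 -0.08 | 0.007 0.003 -0.136
0.229 0.08 -0.08 | 0.007 0.003 -0.136
```

View pics/w6.png

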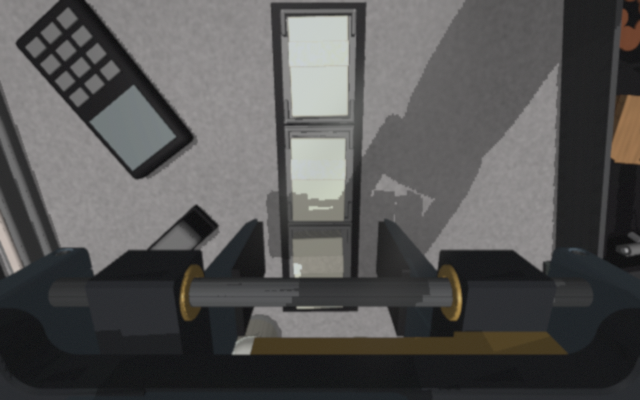

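The pack is in the pocket: top at 35.0 mm like its neighbours, flat, within lips (picture 291–346, 137–220). Now back to the raised clip.

jog_arm(commands=[{"x":0.36,"y":0.05,"z":-0.15,"ax":0,"ay":0,"az":-0.14},{"x":0.36,"y":0.05,"z":-0.15,"ax":0,"ay":0,"az":-0.14},{"x":0.36,"y":0.06,"z":-0.15,"ax":0,"ay":0,"az":-0.14},{"x":0.36,"y":0.06,"z":-0.15,"ax":0,"ay":0,"az":-0.14},{"x":0.36,"y":0.07,"z":-0.1,"ax":0,"ay":0,"az":-0.14}], claw=0.55)

```text
t: 17.95
ee_pos: [567.3, -66.6, 356.1]
tcp_rot: [2.208, 2.204, 0.012]
contact_force: [1.3, -1.0, -0.4]
finger_gap: 0.548
```

```bash
python3 - <<'E'
from h import *
plan([604,145.5,345],94.8,6)
E
```

```text
t 17.95 pos [567.3 -66.6 356.1] yaw 89.9 tilt z [ 0.021 -0.01  -1.   ] gap 0.548 F [ 1.3 -1.  -0.4] q [-0.13  0.27  1.47 -0.01  1.38 -1.7 ]
0.295 0.05 0.014 | 0.028 0.015 -0.119
0.294 0.054 0.014 | 0.028 0.015 -0.119
0.293 0.059 0.014 | 0.028 0.015 -0.119
0.292 0.063 0.015 | 0.028 0.015 -0.119
0.291 0.067 0.015 | 0.028 0.015 -0.119
0.29 0.071 0.015 | 0.028 0.015 -0.119
```

jog_arm(commands=[{"x":0.34,"y":0.05,"z":0,"ax":0.05,"ay":0.03,"az":-0.15},{"x":0.34,"y":0.06,"z":0,"ax":0.05,"ay":0.03,"az":-0.15},{"x":0.34,"y":0.06,"z":0,"ax":0.03,"ay":0.02,"az":-0.15},{"x":0.34,"y":0.07,"z":0,"ax":0,"ay":0,"az":-0.15},{"x":0.34,"y":0.07,"z":0,"ax":0,"ay":0,"az":-0.1}])

```text
t: 18.45
ee_pos: [597.1, 147.6, 364.3]
tcp_rot: [2.114, 2.306, 0.019]
contact_force: [-0.1, -0.5, 0.2]
finger_gap: 0.549
```

```bash
python3 - <<'E'
from h import *
plan([604,145.5,290],94.8,4)
E
```

```text
t 18.45 pos [597.1 147.6 364.3] yaw 95.0 tilt z [ 0.018  0.    -1.   ] gap 0.549 F [-0.1 -0.5  0.2] q [ 0.23  0.34  1.35 -0.    1.43 -1.43]
-0.005 0.011 0.155 | 0.038 0.003 0.006
-0.005 0.012 0.155 | 0.038 0.003 0.006
-0.006 0.013 0.155 | 0.038 0.003 0.006
-0.006 0.013 0.155 | 0.038 0.003 0.006
```

jog_arm(commands=[{"x":-0.01,"y":0.02,"z":0.2,"ax":0.08,"ay":0,"az":0},{"x":-0.01,"y":0.02,"z":0.2,"ax":0.06,"ay":0,"az":0},{"x":0,"y":0.01,"z":0.15,"ax":0,"ay":0,"az":0},{"x":0,"y":0,"z":0,"ax":0,"ay":0,"az":0},{"x":0,"y":0,"z":0,"ax":0,"ay":0,"az":0}])

```text
t: 18.95
ee_pos: [604.1, 153.7, 301.2]
tcp_rot: [2.108, 2.323, 0.012]
contact_force: [-0.5, 0.3, 0.6]
finger_gap: 0.548
```

```bash
python3 - <<'E'
from h import *
plan([604,145.0,244],94.8,3)
E
```

```text
t 18.95 pos [604.1 153.7 301.2] yaw 95.6 tilt z [ 0.009  0.003 -1.   ] gap 0.548 F [-0.5  0.3  0.6] q [ 0.23  0.39  1.44  0.    1.31 -1.44]
-0.024 -0.004 0.159 | 0.025 -0.005 0.036
-0.024 -0.004 0.159 | 0.025 -0.005 0.036
-0.024 -0.003 0.159 | 0.025 -0.005 0.036
```

jog_arm(commands=[{"x":-0.05,"y":0,"z":0.06,"ax":0.04,"ay":0,"az":0.05},{"x":-0.025,"y":0,"z":0.08,"ax":0.03,"ay":0,"az":0.05},{"x":0,"y":0,"z":0.12,"ax":0,"ay":0,"az":0},{"x":0,"y":0,"z":0.12,"ax":0,"ay":0,"az":0},{"x":0,"y":0,"z":0.06,"ax":0,"ay":0,"az":0}])

```text
t: 19.45
ee_pos: [607.0, 142.5, 251.1]
tcp_rot: [2.126, 2.306, 0.014]
contact_force: [0.7, -0.0, 0.2]
finger_gap: 0.552
```

```bash
python3 - <<'E'
from h import *
plan([604,145.0,244],94.8,1)
E
```

```text
t 19.45 pos [607.  142.5 251.1] yaw 94.6 tilt z [ 0.01   0.004 -1.   ] gap 0.552 F [ 0.7 -0.   0.2] q [ 0.21  0.42  1.52  0.    1.19 -1.44]
0.023 -0.024 0.059 | 0.082 -0.023 -0.022
```

jog_arm(commands=[{"x":0.02,"y":-0.02,"z":0.04,"ax":0.06,"ay":-0.02,"az":-0.02},{"x":0.005,"y":-0.005,"z":0.025,"ax":0.02,"ay":0,"az":0},{"x":0,"y":0,"z":0,"ax":0,"ay":0,"az":0},{"x":0,"y":0,"z":0,"ax":0,"ay":0,"az":0},{"x":0,"y":0,"z":0,"ax":0,"ay":0,"az":0}])

```text
t: 19.95
ee_pos: [603.9, 144.9, 243.4]
tcp_rot: [2.128, 2.311, 0.001]
contact_force: [-0.1, 0.1, -0.5]
finger_gap: 0.551
```

jog_arm(commands=[{"x":0,"y":0,"z":0,"ax":0,"ay":0,"az":0},{"x":0,"y":0,"z":0,"ax":0,"ay":0,"az":0},{"x":0,"y":0,"z":0,"ax":0,"ay":0,"az":0},{"x":0,"y":0,"z":0,"ax":0,"ay":0,"az":0},{"x":0,"y":0,"z":0,"ax":0,"ay":0,"az":0}], claw=0)

```text
t: 20.45
ee_pos: [604.2, 145.7, 244.5]
tcp_rot: [2.127, 2.311, 0.005]
contact_force: [-0.3, 0.4, -1.0]
finger_gap: 0.24
```

```bash
python3 arc.py 0.0 22 5
```

```text
t 20.45 a 1.85 rad 120.7 lat 0.6 tilt [ 0.002  0.002 -1.   ] F [-0.3  0.4 -1. ] 0.24039995932444858
1.77 [-0.005 -0.086  0.014]
1.68 [-0.    -0.083 -0.002]
1.6 [-0.    -0.083  0.005]
1.51 [-0.    -0.082  0.012]
1.43 [-0.    -0.08   0.019]
1.35 [-0.    -0.079  0.026]
1.26 [-0.    -0.076  0.032]
1.18 [-0.    -0.073  0.039]
1.09 [-0.    -0.07   0.045]
1.01 [-0.    -0.066  0.05 ]
0.93 [-0.    -0.061  0.056]
0.84 [-0.    -0.056  0.061]
0.76 [-0.    -0.051  0.065]
0.67 [-0.    -0.045  0.069]
0.59 [-0.    -0.039  0.073]
0.5 [-0.    -0.033  0.076]
0.42 [-0.    -0.027  0.078]
0.34 [-0.   -0.02  0.08]
0.25 [-0.    -0.013  0.082]
0.17 [-0.    -0.006  0.082]
0.08 [-0.     0.001  0.083]
0.0 [-0.     0.008  0.082]
t 20.45 pos [604.2 145.7 244.5] yaw 94.8 tilt z [ 0.002  0.002 -1.   ] gap 0.24 F [-0.3  0.4 -1. ] q [ 0.22  0.42  1.53  0.    1.19 -1.44]
0.0 0.0 0.0 | 0.022 -0.016 -0.006
```

Gripped (gap 0.24, the tab's width). Folding it down along the arc.

jog_arm(commands=[{"x":0,"y":-0.082,"z":-0.004,"ax":0,"ay":0,"az":0},{"x":0,"y":-0.083,"z":0,"ax":0,"ay":0,"az":0},{"x":0,"y":-0.083,"z":0.005,"ax":0,"ay":0,"az":0},{"x":0,"y":-0.082,"z":0.012,"ax":0,"ay":0,"az":0},{"x":0,"y":-0.08,"z":0.019,"ax":0,"ay":0,"az":0}])

```text
t: 20.95
ee_pos: [556.7, 141.4, 241.4]
tcp_rot: [2.118, 2.305, 0.023]
contact_force: [4.7, 0.7, -1.4]
finger_gap: 0.235
```

```bash
python3 arc.py 0.0 18 4
```

```text
t 20.95 a 1.453 rad 121.3 lat 0.3 tilt [ 0.018  0.003 -1.   ] F [ 4.7  0.7 -1.4] 0.2350260204543906
1.37 [-0.003 -0.07   0.049]
1.29 [-0.    -0.074  0.028]
1.21 [-0.    -0.072  0.034]
1.13 [-0.    -0.069  0.039]
1.05 [-0.    -0.066  0.045]
0.97 [-0.    -0.062  0.05 ]
0.89 [-0.    -0.057  0.055]
0.81 [-0.    -0.053  0.059]
0.73 [-0.    -0.048  0.063]
0.65 [-0.    -0.043  0.067]
0.56 [-0.    -0.037  0.07 ]
0.48 [-0.    -0.031  0.073]
0.4 [-0.    -0.025  0.075]
0.32 [-0.    -0.019  0.077]
0.24 [-0.    -0.013  0.078]
0.16 [-0.    -0.007  0.079]
0.08 [-0.    -0.     0.079]
0.0 [-0.     0.006  0.079]
t 20.95 pos [556.7 141.4 241.4] yaw 94.8 tilt z [ 0.018  0.003 -1.   ] gap 0.235 F [ 4.7  0.7 -1.4] q [ 0.23  0.35  1.66 -0.    1.12 -1.43]
0.0 0.0 0.0 | 0.152 -0.013 0.003
```

jog_arm(commands=[{"x":0,"y":-0.074,"z":0.034,"ax":0.06,"ay":0,"az":0},{"x":0,"y":-0.074,"z":0.03,"ax":0.06,"ay":0,"az":0},{"x":0,"y":-0.072,"z":0.036,"ax":0.03,"ay":0,"az":0},{"x":0,"y":-0.069,"z":0.04,"ax":0.02,"ay":0,"az":0},{"x":0,"y":-0.066,"z":0.045,"ax":0.02,"ay":0,"az":0}])

```text
t: 21.45
ee_pos: [511.4, 137.4, 218.7]
tcp_rot: [-2.124, -2.312, -0.001]
contact_force: [5.2, 0.1, -2.0]
finger_gap: 0.238
```

```bash
python3 arc.py 0.0 13 3.5
```

```text
t 21.45 a 1.034 rad 121.8 lat 0.1 tilt [-0.001  0.001 -1.   ] F [ 5.2  0.1 -2. ] 0.23773523814087175
0.95 [-0.001 -0.04   0.076]
0.87 [-0.    -0.055  0.056]
0.8 [-0.   -0.05  0.06]
0.72 [-0.    -0.045  0.064]
0.64 [-0.    -0.04   0.067]
0.56 [-0.    -0.035  0.07 ]
0.48 [-0.    -0.029  0.073]
0.4 [-0.    -0.023  0.075]
0.32 [-0.    -0.017  0.076]
0.24 [-0.    -0.011  0.077]
0.16 [-0.    -0.005  0.078]
0.08 [-0.     0.001  0.078]
0.0 [-0.     0.008  0.078]
t 21.45 pos [511.4 137.4 218.7] yaw 94.8 tilt z [-0.001  0.001 -1.   ] gap 0.238 F [ 5.2  0.1 -2. ] q [ 0.24  0.31  1.78  0.    1.05 -1.42]
0.0 0.0 0.0 | -0.006 -0.011 0.007
```

jog_arm(commands=[{"x":0,"y":-0.048,"z":0.068,"ax":0,"ay":0,"az":0},{"x":0,"y":-0.053,"z":0.058,"ax":0,"ay":0,"az":0},{"x":0,"y":-0.05,"z":0.06,"ax":0,"ay":0,"az":0},{"x":0,"y":-0.045,"z":0.064,"ax":0,"ay":0,"az":0},{"x":0,"y":-0.04,"z":0.067,"ax":0,"ay":0,"az":0}])

```text
t: 21.95
ee_pos: [478.1, 134.5, 178.1]
tcp_rot: [-2.123, -2.309, 0.006]
contact_force: [3.0, -0.1, 0.8]
finger_gap: 0.236
```

```bash
python3 arc.py 0.0 8 3
```

```text
t 21.95 a 0.603 rad 122.5 lat -0.0 tilt [-0.006  0.001 -1.   ] F [ 3.  -0.1  0.8] 0.2359108479369237
0.53 [0.    0.003 0.084]
0.45 [-0.    -0.025  0.07 ]
0.38 [-0.    -0.02   0.071]
0.3 [-0.    -0.014  0.073]
0.23 [-0.    -0.009  0.074]
0.15 [-0.    -0.003  0.074]
0.08 [-0.     0.002  0.074]
0.0 [-0.     0.008  0.074]
t 21.95 pos [478.1 134.5 178.1] yaw 94.8 tilt z [-0.006  0.001 -1.   ] gap 0.236 F [ 3.  -0.1  0.8] q [ 0.25  0.31  1.9   0.    0.94 -1.41]
0.0 0.0 0.0 | -0.05 -0.009 -0.0
```

jog_arm(commands=[{"x":0,"y":-0.01,"z":0.08,"ax":-0.03,"ay":0,"az":0},{"x":0,"y":-0.02,"z":0.07,"ax":-0.02,"ay":0,"az":0},{"x":0,"y":-0.018,"z":0.071,"ax":0,"ay":0,"az":0},{"x":0,"y":-0.013,"z":0.073,"ax":0,"ay":0,"az":0},{"x":0,"y":-0.009,"z":0.074,"ax":0,"ay":0,"az":0}])

```text
t: 22.45
ee_pos: [464.9, 133.3, 129.7]
tcp_rot: [-2.124, -2.307, 0.008]
contact_force: [2.6, -0.4, 0.8]
finger_gap: 0.235
```

```bash
python3 arc.py 0.0 3 2.8
```

```text
t 22.45 a 0.192 rad 122.8 lat -0.1 tilt [-0.008  0.    -1.   ] F [ 2.6 -0.4  0.8] 0.23476989240748683
0.13 [0.    0.039 0.065]
0.06 [-0.     0.003  0.063]
0.0 [-0.     0.007  0.063]
t 22.45 pos [464.9 133.3 129.7] yaw 94.7 tilt z [-0.008  0.    -1.   ] gap 0.235 F [ 2.6 -0.4  0.8] q [ 0.25  0.35  1.99  0.    0.81 -1.4 ]
0.0 0.0 0.0 | -0.067 -0.008 -0.01
```

jog_arm(commands=[{"x":0,"y":0.015,"z":0.062,"ax":-0.03,"ay":0,"az":0},{"x":0,"y":0.01,"z":0.062,"ax":-0.02,"ay":0,"az":0},{"x":0,"y":0.01,"z":0.055,"ax":0,"ay":0,"az":0},{"x":0,"y":0,"z":0,"ax":0,"ay":0,"az":0},{"x":0,"y":0,"z":0,"ax":0,"ay":0,"az":0}])

```text
t: 22.95
ee_pos: [466.5, 133.5, 105.7]
tcp_rot: [-2.124, -2.305, 0.012]
contact_force: [-1.3, -0.1, 4.8]
finger_gap: 0.237
```

```bash
python3 arc.py 0.0 1 2.8
```

```text
t 22.95 a -0.004 rad 122.3 lat -0.0 tilt [-0.011 -0.    -1.   ] F [-1.3 -0.1  4.8] 0.23715215055421984
0.0 [ 0.     0.034 -0.009]
t 22.95 pos [466.5 133.5 105.7] yaw 94.7 tilt z [-0.011 -0.    -1.   ] gap 0.237 F [-1.3 -0.1  4.8] q [ 0.25  0.39  2.01  0.    0.75 -1.4 ]
0.0 0.0 0.0 | -0.089 -0.005 -0.016
```

The clip is down on the floor (force reversed to +4.8 N). Release gently and rise clear.

jog_arm(commands=[{"x":0,"y":0,"z":0,"ax":0,"ay":0,"az":0},{"x":0,"y":0,"z":0,"ax":0,"ay":0,"az":0},{"x":0,"y":0,"z":0,"ax":0,"ay":0,"az":0},{"x":0,"y":0,"z":0,"ax":0,"ay":0,"az":0},{"x":0,"y":0,"z":-0.1,"ax":0,"ay":0,"az":0}], claw=0.5)

```text
t: 23.45
ee_pos: [464.6, 132.9, 114.9]
tcp_rot: [-2.121, -2.301, 0.022]
contact_force: [-0.5, -0.5, -0.9]
finger_gap: 0.499
```

jog_arm(commands=[{"x":0,"y":0,"z":-0.2,"ax":0,"ay":0,"az":0},{"x":0,"y":0,"z":-0.3,"ax":0,"ay":0,"az":0},{"x":0,"y":0,"z":-0.35,"ax":0,"ay":0,"az":0},{"x":0,"y":0,"z":-0.35,"ax":0,"ay":0,"az":0},{"x":0,"y":-0.35,"z":-0.1,"ax":0,"ay":0,"az":0}])

```text
t: 23.95
ee_pos: [428.1, 130.1, 275.4]
tcp_rot: [-2.121, -2.298, 0.028]
contact_force: [-0.8, -0.2, 0.7]
finger_gap: 0.5
```

jog_arm(commands=[{"x":0.2,"y":-0.3,"z":0,"ax":0,"ay":0,"az":0},{"x":0.3,"y":-0.2,"z":0,"ax":0,"ay":0,"az":0},{"x":0.35,"y":0,"z":0,"ax":0,"ay":0,"az":0},{"x":0.35,"y":0,"z":0,"ax":0,"ay":0,"az":0},{"x":0.3,"y":0,"z":0,"ax":0,"ay":0,"az":0}])

```text
t: 24.45
ee_pos: [348.2, 305.4, 279.9]
tcp_rot: [-2.132, -2.292, 0.021]
contact_force: [1.2, -0.5, 0.4]
finger_gap: 0.499
```

```bash
python3 - <<'E'
from h import *
im,d,W,K,P=grab("top"); a=cv2.resize(im[150:290,170:430],None,fx=3,fy=3)
im2,d2,W2,_,_=grab("side"); 
b=np.zeros((180,780,3),np.uint8);c=cv2.resize(im2[140:270,190:420],None,fx=1.38,fy=1.38);b[:179,:317]=c[:179,:317]
save("end.png",np.vstack([a,b]))
# compare unmoved regions: depth change vs first view
W1=np.load("pics/top1.npz")["W"]; dz=np.abs(W[...,2]-W1[...,2])>8
n,L,S,C=cv2.connectedComponentsWithStats(dz.astype(np.uint8))
for i in range(1,n):
    if S[i,4]>25: print(C[i].round(),S[i,4],np.nanmedian(W[L==i],0).round(1))
print(monitor.read_state()["t"],monitor.read_state()["ee_pos"])
E
```

```text
[388.  59.] 22625 [1584.6 -507.9 -750.6]
[462. 184.] 40 [ 660.6 -510.2   -0.8]
[609. 187.] 46 [  822.2 -1460.3  -748.6]
[354. 197.] 27 [ 602.9 -134.2    2.2]
[273. 228.] 537 [482.2 136.7  21.3]
[396. 224.] 472 [ 509.9 -277.3   31.9]
[168. 340.] 20394 [132.2 322.6 321.9]
[413. 353.] 27 [  85.7 -339.6   -1.9]
[319. 368.] 762 [ 60.5 -33.2 162. ]
[636. 378.] 28 [  -72.  -1459.5  -642.3]
[623. 386.] 46 [  -70.9 -1264.9  -408. ]
[634. 393.] 52 [ -134.  -1449.4  -641.1]
24.55 [348.72403715 307.25963686 279.58391704]
```

View pics/end.png

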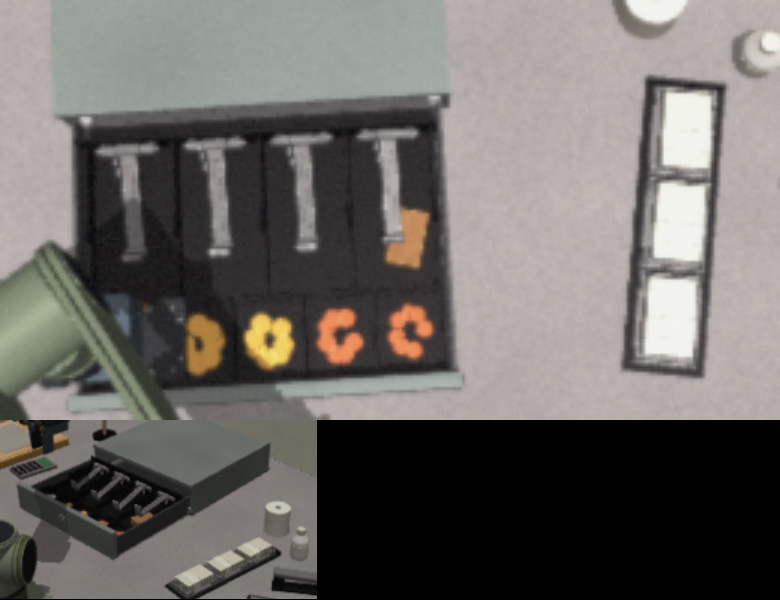

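The last view shows the clip at (306,240) down like its neighbours, its compartment empty and three packs in the holder. Between the first and last top views, nothing else in the till or on the counter changed. Handing in.

```bash
python3 -c "
from h import *
print(workorder.sign_off())"
```

```text
the job is handed in; nothing more can be done
None
```

The card pack now lies in the middle pocket of the holder and its clip is folded down on the empty compartment floor. I handed the job in at about 24.6 s of the 72 s limit.

- **Clip up:** I gripped the tab across its width, swung the clip to its stop and let go. The side camera showed it staying up by itself.
- **Pack moved:** I gripped the pack across its 54 mm side, pressed it down level in the pocket to a peak of about 26 N at the wrist, then released it.
- **Clip down:** I gripped the tab again and guided the clip down until the foot met the floor, at a calculated angle of about 0, before letting go.

**Last checks:**
- The placed pack's top is flat at about 35 mm, the same as its neighbours, and it is within about 1 mm of the pocket centre I measured.
- Comparing depth in the first and last top views, the only real changes in the till and on the counter were the emptied compartment and the filled pocket. The arm hid the front-left coin cups in the last view, so I could not check those.

**One disagreement:** the pack touched down with the tool about 2 mm higher than I had calculated. The height match with the neighbouring packs showed it was fully home, so I put this down to measurement error.

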